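# Reset the splint planer and clear its irons

### The job

Get the splint planer ready for the next batch: pull the safety plug out of the switch box before you turn any knob and leave it in the steel tray, and slide every flat iron lying on the bench blade first into a slot of the wooden rack until its handle's shoulder is home against the rack. With the plug out, wind the knife down with the large coarse knob until the dial needle stands one to three small divisions short of the brass set pointer, and bring the needle exactly onto the pointer with the small fine knob on top. Leave the other things on the bench where they are.

Things in the scene. Friction and masses are not known exactly. Their poses are not given: they have to be found in the camera images.
- planer: bench splint planer, a green cast machine about 350 x 360 mm over its tables and motor, fixed; origin at the centre of its underside, x away from its infeed side, z up. On its bridge (top 145 mm high) lies a white dial plate 132 mm across (top 153 mm high), and over its middle stand the coaxial knobs. The knife head under the bridge comes down as the coarse knob is turned clockwise
- knob_axis (a point): point on the upright common axis of the knobs, needle and dial, at mid height of the coarse knob. Coarse knob: black fluted disc 56 mm across, from 11 mm below to 11 mm above this point. Fine knob: aluminium, 26 mm across, on the same axis, from 13 to 39 mm above this point. The needle turns 7 mm above the dial, 11 mm below the coarse knob
- coarse_knob (a joint): angle of the coarse (large, lower, outer) knob in rad, growing clockwise seen from above; friction holds it where it is left (about 0.1 N m to turn). The needle and the fine knob go round with it, rad for rad. A white line on its top shows its turning
- fine_knob (a joint): angle of the fine (small, upper, inner) knob relative to the coarse one in rad, growing clockwise seen from above; it starts within 0.1 of zero and stays where it is left. One rad of it turns the needle only 0.15 rad clockwise and leaves the coarse knob still. A black line on its top shows its turning
- needle_tip (a point): tip of the thin black needle that sticks out from under the coarse knob over the white dial, 58 mm from the knobs' axis. The dial's small divisions are 5 mm (0.086 rad) apart at the tip, every fifth is longer
- set_tip (a point): inner tip of the brass set pointer clipped to the dial's rim, 58 mm from the knobs' axis: the needle is on it when both tips lie on one radius. Its x points out along the radius, z up, so y is the counterclockwise side. The needle starts 0.8 to 2.6 rad counterclockwise of it (short of it)
- socket (a point): centre of the mouth of the plug well, in the top of the grey switch box (78 mm square, 80 mm high) on the planer's front; z up. The well is 21.5 mm square, 28 mm deep; a sprung roller in its side holds the plug: it takes about 10 N straight up to free it within the first 5 mm, and 24 mm of lift to clear the well
- plug: safety plug, loose, 60 g: origin at the centre of the underside of its shank, z up towards its grip. Shank 20 mm square, 24 mm long; flange 34 mm square from z 24 to 30 mm; then the grip, a black tab 30 mm along x, 14 mm thick along y, from z 30 to 60 mm. It starts in the well, its flange on the box, the grip 86 to 116 mm above the bench, its axes those of the planer
- tray: loose open steel parts tray 80 by 110 mm, 22 mm high, walls and floor 3 mm, 400 g; origin at the centre of its underside, x along its 80 mm side
- rack: fixed wooden rack 120 mm deep (x), 318 mm wide (y), 71 mm high; origin at the centre of its underside. Its front face (x = -60 mm) has five flat slots opening to -x, centred at y = -120, -60, 0, 60, 120 mm: 42 mm wide, 10 mm high (45 to 55 mm above the bench), 108 mm deep, so an iron's shoulder stops at the face. Open above between a 32 mm front bar and a 30 mm rear bar
- iron0: flat iron, loose, about 180 g (None if absent): a steel blade 100 mm long, 34 mm wide, 4 mm thick along +x, and behind it (-x) an 88 mm long handle 22 mm wide, 20 mm thick, whose front end is the shoulder. Origin at the shoulder, middle of the flat underside (blade and handle are flush below); z up from it. All irons are alike and start lying flat
- iron1: flat iron, loose, about 180 g (None if absent): a steel blade 100 mm long, 34 mm wide, 4 mm thick along +x, and behind it (-x) an 88 mm long handle 22 mm wide, 20 mm thick, whose front end is the shoulder. Origin at the shoulder, middle of the flat underside (blade and handle are flush below); z up from it. All irons are alike and start lying flat
- iron2: flat iron, loose, about 180 g (None if absent): a steel blade 100 mm long, 34 mm wide, 4 mm thick along +x, and behind it (-x) an 88 mm long handle 22 mm wide, 20 mm thick, whose front end is the shoulder. Origin at the shoulder, middle of the flat underside (blade and handle are flush below); z up from it. All irons are alike and start lying flat
- iron3: flat iron, loose, about 180 g (None if absent): a steel blade 100 mm long, 34 mm wide, 4 mm thick along +x, and behind it (-x) an 88 mm long handle 22 mm wide, 20 mm thick, whose front end is the shoulder. Origin at the shoulder, middle of the flat underside (blade and handle are flush below); z up from it. All irons are alike and start lying flat
- iron4: flat iron, loose, about 180 g (None if absent): a steel blade 100 mm long, 34 mm wide, 4 mm thick along +x, and behind it (-x) an 88 mm long handle 22 mm wide, 20 mm thick, whose front end is the shoulder. Origin at the shoulder, middle of the flat underside (blade and handle are flush below); z up from it. All irons are alike and start lying flat
- bodkin: bystander, leave alone: bodkin, wooden handle 22 mm square, thin steel spike, 155 mm long, lying
- wax_tin: bystander, leave alone: round flat tin, 50 mm diameter, 26 mm high
- wood_block: bystander, leave alone: small wooden block 90 by 45 by 30 mm
- mallet: bystander, leave alone: mallet lying on its side, handle to its -x
- glue_bottle: bystander, leave alone: white glue bottle, 44 mm diameter, 120 mm tall
- oil_can: bystander, leave alone: steel oil bottle, 60 mm diameter, 150 mm tall
Things that resemble listed ones, but are neither listed nor needed, are in the scene too. What is shaped like the iron0 but blue is not meant.

How it is judged:
By the outcome, as a careful person would: the job done as asked, in the order asked, and still so for the second after the job is handed in, with the robot touching nothing.
Of iron0, iron1, iron2, iron3, iron4 only 3 to 5 are there at a start; the rules pass over those that are not, and their reading is None.
At some moment in a run one of iron0, iron1, iron2, iron3, iron4 may be knocked a few centimetres aside while the robot is not near it.
Once in a run the grip may slacken for a moment while it holds something.
It also fails if it takes over 200 s, if anything falls off the work surface, if the arm or the gripper's body presses on something with over 40 N, if the wrist force passes 120 N, or if a joint passes its speed limit or range.

### The arm

A 7-joint arm with a two-finger parallel gripper is mounted at the origin on the work surface. World frame = base frame: x ahead of the robot, y to its left, z up, the work surface at z = 0. Lengths are in m, angles in rad, forces in N, time in s.
With the tool pointing down it reaches from about 0.425 to 0.875 m from the base axis. Payload 8.4 kg.
Tool frame: the origin (TCP) lies midway between the tips of the shut fingers; the grasp point (between the pads) lies 19 mm behind it (env.grip_depth is the distance from the TCP to the grasp point, in m); x points along the fingers, y is the direction in which the jaws open and shut, and the axes are right-handed (so a half turn about x gives the same grasp; the last joint's range is limited). The gripper opens to 87 mm and grips with 3 to 60 N. Pads are 19 mm wide; open, the fingers measure 117 mm over their backs; the gripper's body (75 mm by 190 mm) begins 51 mm behind the grasp point.
Start: joints at [1.083, 0.333, 0.04, 1.465, -0.013, 1.343, -0.059], TCP at [0.246, -0.601, 0.223] pointing down, gripper open.
Joint ranges: [-2.58, 2.58], [-0.38, 2.09], [-1.3, 1.39], [0.25, 2.4], [-1.5, 4.64], [0.08, 2.09], [-2.65, 2.65]. Speed limits (rad/s): [2.22, 2.22, 2.79, 2.79, 3.14, 3.14, 3.14].

### API

Orientations are given as a unit quaternion [w, x, y, z].
In Python, from plant import env gives the robot as it stands. The module is installed in compiled form; this text tells all that it offers.
- The arm moves only by the tool drive_tool, never from a script. Its argument "targets" is a list that holds one entry, the list of rows, each a list of 7 numbers: the finger opening in m, from 0 to 0.087, then the shift along the tool's x, y, z in m, then the turn, a rotation vector about the tool's x, y, z in degrees. A call has 1 to 8 rows; each row shifts and turns the commanded pose from where the row before left it, along the tool's axes as they then stand; what a row does not reach is not made up. A row lasts 1/8 s, in which the tool goes at most 62.5 mm and 10.7 degrees, less where a joint would pass 70% of its speed; a pose out of reach is approached as far as the arm can. A call is refused whole if a number of a shift passes 0.0625 or a number of a turn 10.7, either way. A call with a gripper value outside its range is refused whole. The fingers move at their own pace and stop on an object; "grip_force" is the grip in N (left out, the last holds). Time passes only in rows, so rows that do not move let the fingers close. It gives the time, the measured TCP pose, the force and the opening at its end, in the units of the state.
- env.read_state(): the state, without advancing time (a new reading comes with each control period).
- env.grab_frame(name): name is "scene" or "top" or "wrist"; returns the picture (400x640x3 uint8, red, green, blue); there is no depth.
- env.calibration(name): a dict with "mtx" (3x3 intrinsics, pixels), "origin" and "orientation" of the camera in the world; the wrist camera has in their place "tool_from_camera" (4x4, takes a point from camera to tool coordinates, whose origin is the TCP and whose axes are the tool frame's). Camera axes: x right, y down, z forward; pixel columns grow to the right and rows downward; lengths in m; the calibration is good to about 2 mm. A picture is of the moment at which its call begins: read the wrist's pose just before it. calibration takes no time and is no camera call.
- env.hand_in(): hands the job in, once; it reports no verdict.
Trained networks look in the newest picture that a camera, given by its name, has taken for a name from the list of things; names that differ only in an ending like _2 or _b are one class to them, and where a whole thing is asked for, a point or a joint stands for the part that bears it (a point fixed in the world has none). Each returns a list of dicts, best first, with "conf" (0 to 1); they miss things now and then, are a little off and sometimes report something else, mostly with a low value. They report only what shows in the picture. A call takes as long as a camera call. They do not tell look-alikes from the thing itself.
- env.boxes_of(label, camera): "point" ([row, column] in pixels, amid what is visible of it).
- env.masks_of(label, camera): "mask" (400x640 bool, what is visible of it) and "point" ([row, column] in pixels, amid what is visible of it).
The state is a dict: "time": time; "joints": joint angles; "qvel": joint speeds; "tau": joint torques, N m; "eef_pos": TCP position; "eef_rot": TCP orientation; "force": force on the tool from outside, world axes, zero at the start; "ft_torque": the same for the moment, N m; "grip_width": finger opening in m.
Only numpy, scipy, OpenCV 4.12 (cv2) and the standard library are available. Lean on these libraries where they do the work, as an engineer would, in place of code of your own. Each camera call takes 0.05 s, during which the arm holds its last target. There are 200 camera calls.

## Working session

There is one attempt and no reset: what is moved stays moved. The work goes in short steps, Python scripts to look and compute and a tool call to move; the robot and the scene stay as the last step left them, time stands still between calls to the robot, and variables do not carry over. Pictures are saved under pics/ and viewed, about 12 in all and at most 16, crops included, and the job is handed in when it is done.

Besides the shell and the picture viewer there is one more tool, called after ">>>" as name(argument=value, ...) on one line, values as JSON. drive_tool: Moves the arm, as the interface text tells. Its arguments: {"type":"object","properties":{"targets":{"type":"array","items":{"type":"array","items":{"type":"array","items":{"type":"number"}}}},"grip_force":{"type":"number"}},"required":["targets"]}

```bash
mkdir -p pics; cat > h.py <<'E'
import numpy as np,cv2
from scipy.spatial.transform import Rotation as R
from plant import env
def rot(q): return R.from_quat([q[1],q[2],q[3],q[0]]).as_matrix()
def cam(n,st=None):
    c=env.calibration(n)
    if n=='wrist':
        st=st or env.read_state(); T=np.eye(4);T[:3,:3]=rot(st['eef_rot']);T[:3,3]=st['eef_pos']
        M=T@np.array(c['tool_from_camera'])
    else:
        M=np.eye(4);o=np.array(c['orientation']);M[:3,:3]=o if o.shape==(3,3) else rot(o);M[:3,3]=c['origin']
    return np.array(c['mtx']),M
def ray(n,rc,z,st=None):
    K,M=cam(n,st);d=M[:3,:3]@np.linalg.inv(K)@np.array([rc[1],rc[0],1.]);o=M[:3,3]
    return o+d*(z-o[2])/d[2]
def proj(n,p,st=None):
    K,M=cam(n,st);q=K@(M[:3,:3].T@(np.asarray(p,float)-M[:3,3]));return q[1]/q[2],q[0]/q[2]
def save(n,name,crop=None,s=1):
    im=env.grab_frame(n)[:,:,::-1].copy()
    cv2.imwrite(f'pics/{name}_raw.png',im)
    if crop: im=im[crop[0]:crop[1],crop[2]:crop[3]]
    cv2.imwrite(f'pics/{name}.png',cv2.resize(im,None,fx=s,fy=s,interpolation=cv2.INTER_CUBIC));return im
E
python3 - <<'E'
from h import *
for n in('top','scene'):
    save(n,n+'0',s=1.25)
    print(n,env.calibration(n))
    for l in 'planer knob_axis needle_tip set_tip socket plug tray rack iron0 bodkin wax_tin wood_block mallet glue_bottle oil_can'.split():
        try: print(l,[(round(b['conf'],2),[int(x) for x in b['point']]) for b in env.boxes_of(l,n)])
        except Exception as e: print(l,e)
print(env.calibration('wrist'),env.read_state(),env.grip_depth)
E
```

```text
top {'mtx': array([[384.66431464,   0.        , 322.35017499],
       [  0.        , 384.66431464, 205.538931  ],
       [  0.        ,   0.        ,   1.        ]]), 'origin': array([0.260917  , 0.0073905 , 1.63377024]), 'orientation': array([ 0.05779705, -0.70013753,  0.70995646, -0.04928262])}
planer [(0.93, [183, 260]), (0.61, [176, 261]), (0.26, [176, 269])]
knob_axis [(0.64, [185, 260])]
needle_tip []
set_tip []
socket [(0.69, [188, 258])]
plug [(0.63, [214, 240]), (0.41, [210, 468])]
tray [(0.96, [245, 265])]
rack [(0.9, [162, 373])]
iron0 [(0.74, [265, 409]), (0.62, [209, 415]), (0.56, [202, 325]), (0.56, [211, 373])]
bodkin [(0.35, [187, 262])]
wax_tin [(0.41, [211, 306]), (0.19, [174, 264])]
wood_block [(0.82, [240, 306])]
mallet [(0.74, [208, 470])]
glue_bottle []
oil_can [(0.54, [220, 201])]
scene {'mtx': array([[412.35223257,   0.        , 325.22122468],
       [  0.        , 412.35223257, 204.11960285],
       [  0.        ,   0.        ,   1.        ]]), 'origin': array([1.39288756, 0.08837605, 0.95448455]), 'orientation': array([-0.27853849,  0.61379652,  0.67737606, 
[... 1081 characters left out ...]
e': 1.6, 'joints': array([ 1.082806  ,  0.33323531,  0.03986431,  1.4654118 , -0.01339692,
        1.34330263, -0.05845838]), 'qvel': array([ 2.55143918e-03,  1.10605204e-03, -4.68093506e-05,  1.10422186e-03,
        2.96150806e-04, -1.21842152e-03, -1.30990607e-03]), 'tau': array([-6.10657444e-04, -6.56098366e+01,  1.33260604e+00, -4.04058659e+01,
       -5.99057414e-02,  3.49588122e-02,  9.69413691e-06]), 'eef_pos': array([ 0.24638867, -0.60145257,  0.22251678]), 'eef_rot': array([-0.136577  , -0.69378207, -0.13664248,  0.69378815]), 'force': array([ 0.44282447,  0.48967205, -0.15064738]), 'ft_torque': array([-0.02383818, -0.00411576, -0.05476898]), 'grip_width': 0.0871578593901938} 0.0187
```

View pics/top0.png

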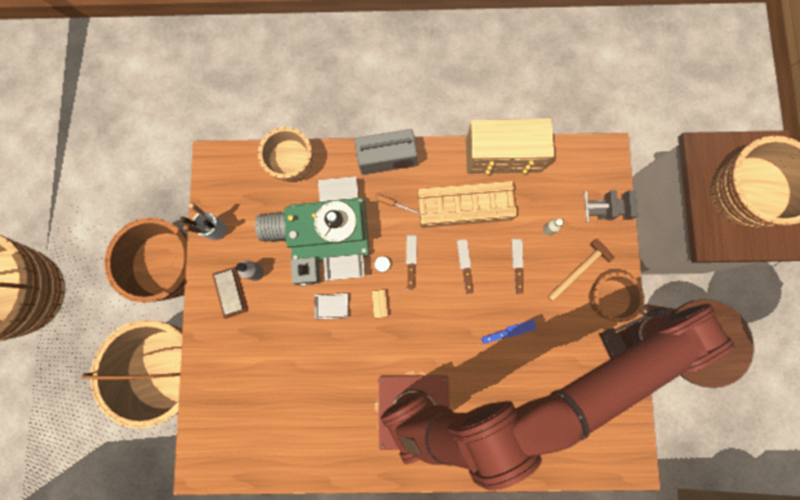

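View pics/scene0.png

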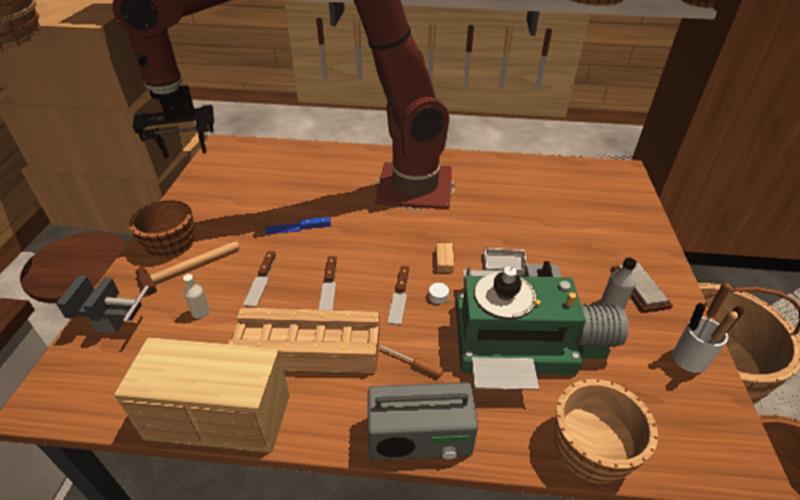

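The top view shows three wooden-handled irons at raw pixels (row, col) (210,328), (213,372) and (212,415). The blue look-alike at (265,408) is excluded. The switch box with the plug is at (215,242), the knobs at (174,266), the tray at (245,265) and the rack at (163,373). The radio, the vise and the wood block near the tray are not candidates.

```bash
python3 - <<'E'
from h import *
np.set_printoptions(precision=3,suppress=True)
im=cv2.imread('pics/top0_raw.png')
for nm,rc,z in [('knob',(174,267),.19),('plug',(214,243),.1),('tray',(245,265),.02),('rackFL',(179,340),.071),('rackFR',(173,413),.071),('rackBL',(151,336),.071),('rackBR',(147,411),.071),('base',(330,330),0)]: print(nm,ray('top',rc,z))
env.grab_frame('top')
def rep(l,z):
    for m in env.masks_of(l,'top'):
        M=m['mask'].astype(np.uint8);r=cv2.minAreaRect(np.argwhere(M)[:,::-1].astype(np.float32))
        print(l,round(m['conf'],2),[np.round(x,1) for x in r],[ray('top',p[::-1],z)[:2] for p in cv2.boxPoints(r)])
rep('iron0',.01);rep('rack',.071);rep('tray',.022);rep('plug',.1)
c=im[110:270,170:440];cv2.imwrite('pics/c1.png',cv2.resize(c,None,fx=2.9,fy=2.9,interpolation=cv2.INTER_CUBIC))
E
```

```text
knob [0.608 0.235 0.19 ]
plug [0.466 0.345 0.1  ]
tray [0.344 0.268 0.02 ]
rackFL [ 0.61  -0.05   0.071]
rackFR [ 0.631 -0.353  0.071]
rackBL [ 0.731 -0.036  0.071]
rackBR [ 0.743 -0.35   0.071]
base [-0.005  0.001  0.   ]
iron0 0.58 [array([406.8, 265.3]), array([ 8.9, 45.6]), np.float64(72.6)] [array([ 0.243, -0.226]), array([ 0.297, -0.41 ]), array([ 0.261, -0.419]), array([ 0.208, -0.236])]
iron0 0.56 [array([328.2, 209.5]), array([ 7.8, 43.3]), np.float64(3.0)] [array([0.401, 0.023]), array([0.587, 0.011]), array([ 0.584, -0.022]), array([ 0.399, -0.009])]
iron0 0.51 [array([414., 212.]), array([42.,  8.]), np.float64(90.0)] [array([ 0.566, -0.351]), array([ 0.566, -0.385]), array([ 0.386, -0.376]), array([ 0.387, -0.342])]
rack 0.6 [array([373.3, 163.2]), array([31.2, 76.5]), np.float64(85.1)] [array([ 0.731, -0.026]), array([ 0.754, -0.347]), array([ 0.621, -0.352]), array([ 0.598, -0.035])]
tray 0.61 [array([265. , 244.5]), array([19., 26.]), np.float64(90.0)] [array([0.387, 0.322]), array([0.385, 0.213]), array([0.306, 0.213]), array([0.307, 0.321])]
tray 0.44 [array([266., 175.]), array([14., 16.]), np.float64(90.0)] [array([0.675, 0.301]), array([0.674, 0.232]), array([0.612, 0.231]), array([0.613, 0.3  ])]
tray 0.21 [array([413.6, 212.5]), array([41.2,  7.2]), np.float64(87.1)] [array([ 0.56 , -0.343]), array([ 0.561, -0.374]), array([ 0.385, -0.374]), array([ 0.384, -0.344])]
plug 0.38 [array([242., 215.]), array([8., 8.]), np.float64(90.0)] [array([0.478, 0.365]), array([0.478, 0.333]), array([0.445, 0.332]), array([0.446, 0.365])]
```

View pics/c1.png

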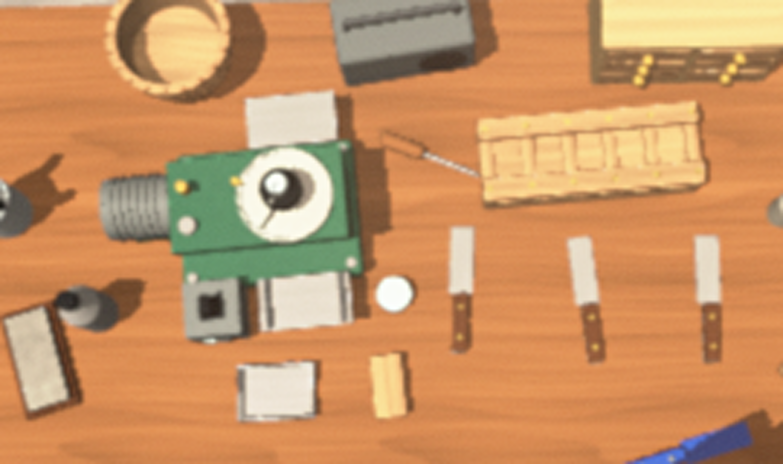

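```bash
cat >> h.py <<'E'
def yaw(st): # azimuth (deg) of jaw axis
    y=rot(st['eef_rot'])[:,1];return np.degrees(np.arctan2(y[1],y[0]))
def plan(wps,w,n=None):
    """wps: list of (x,y,z,jawazimuth deg); prints rows, tool kept upright"""
    st=env.read_state();T=rot(st['eef_rot']);p=np.array(st['eef_pos']);a=yaw(st)
    print('at',p.round(4),'yaw',round(a,2),'F',np.round(st['force'],1),'w',round(st['grip_width'],4),'t',st['time'],'q1,7',np.round(st['joints'][[0,6]],2))
    up=np.cross([0,0,-1],T[:,1]);tilt=np.degrees(np.cross(T[:,0],[0,0,-1]));print('tilt',tilt.round(2))
    rows=[]
    for x,y,z,b in wps:
        q=np.array([x,y,z]);d=q-p;da=b-a
        k=n or int(max(1,np.ceil(max(np.linalg.norm(d)/.06,abs(da)/10.5))))
        for i in range(k):
            c,s=np.cos(np.radians(a)),np.sin(np.radians(a))
            B=np.array([[0,0,-1],[c,s,0],np.cross([0,0,-1],[c,s,0])])
            t=B@d/k;rows.append([w]+[round(v,4) for v in t]+[round(-da/k,2),0,0]);a+=da/k
        p=q
    for i in range(0,len(rows),8): print([[float(v) for v in r] for r in rows[i:i+8]])
E
python3 - <<'E'
from h import *
plan([(.5,-.25,.32,-20),(.42,.29,.32,90)],.06)
E
```

```text
at [ 0.2463 -0.6015  0.2225] yaw -67.73 F [-0.1  0.   0.3] w 0.0869 t 1.85 q1,7 [ 1.08 -0.06]
tilt [-0. -0. -0.]
[[0.06, -0.0122, -0.0286, -0.046, -5.97, 0.0, 0.0], [0.06, -0.0122, -0.0237, -0.0487, -5.97, 0.0, 0.0], [0.06, -0.0122, -0.0185, -0.0509, -5.97, 0.0, 0.0], [0.06, -0.0122, -0.0131, -0.0526, -5.97, 0.0, 0.0], [0.06, -0.0122, -0.0076, -0.0536, -5.97, 0.0, 0.0], [0.06, -0.0122, -0.002, -0.0541, -5.97, 0.0, 0.0], [0.06, -0.0122, 0.0037, -0.0541, -5.97, 0.0, 0.0], [0.06, -0.0122, 0.0093, -0.0534, -5.97, 0.0, 0.0]]
[[0.06, 0.0, -0.0236, -0.0436, -10.0, 0.0, 0.0], [0.06, 0.0, -0.0157, -0.0471, -10.0, 0.0, 0.0], [0.06, 0.0, -0.0073, -0.0491, -10.0, 0.0, 0.0], [0.06, 0.0, 0.0014, -0.0496, -10.0, 0.0, 0.0], [0.06, 0.0, 0.01, -0.0486, -10.0, 0.0, 0.0], [0.06, 0.0, 0.0182, -0.0462, -10.0, 0.0, 0.0], [0.06, 0.0, 0.026, -0.0423, -10.0, 0.0, 0.0], [0.06, 0.0, 0.0329, -0.0371, -10.0, 0.0, 0.0]]
[[0.06, 0.0, 0.0389, -0.0308, -10.0, 0.0, 0.0], [0.06, 0.0, 0.0436, -0.0236, -10.0, 0.0, 0.0], [0.06, 0.0, 0.0471, -0.0157, -10.0, 0.0, 0.0]]
```

>>> drive_tool(targets=[[[0.06, -0.0122, -0.0286, -0.046, -6, 0, 0], [0.06, -0.0122, -0.0237, -0.0487, -6, 0, 0], [0.06, -0.0122, -0.0185, -0.0509, -6, 0, 0], [0.06, -0.0122, -0.0131, -0.0526, -6, 0, 0], [0.06, -0.0122, -0.0076, -0.0536, -6, 0, 0], [0.06, -0.0122, -0.002, -0.0541, -6, 0, 0], [0.06, -0.0122, 0.0037, -0.0541, -6, 0, 0], [0.06, -0.0122, 0.0093, -0.0534, -6, 0, 0]]])

```text
time: 2.85
eef_pos: [0.5001, -0.248, 0.3209]
eef_rot: [0.408, 0.578, 0.408, -0.578]
force: [1.3, -0.2, 0.3]
grip_width: 0.06
```

>>> drive_tool(targets=[[[0.06, 0, -0.0236, -0.0436, -10, 0, 0], [0.06, 0, -0.0157, -0.0471, -10, 0, 0], [0.06, 0, -0.0073, -0.0491, -10, 0, 0], [0.06, 0, 0.0014, -0.0496, -10, 0, 0], [0.06, 0, 0.01, -0.0486, -10, 0, 0], [0.06, 0, 0.0182, -0.0462, -10, 0, 0], [0.06, 0, 0.026, -0.0423, -10, 0, 0], [0.06, 0, 0.0329, -0.0371, -10, 0, 0]]])

```text
time: 3.85
eef_pos: [0.4387, 0.1444, 0.3204]
eef_rot: [0.684, 0.179, 0.684, -0.18]
force: [-0.2, -0.8, 0.1]
grip_width: 0.0601
```

>>> drive_tool(targets=[[[0.06, 0, 0.0389, -0.0308, -10, 0, 0], [0.06, 0, 0.0436, -0.0236, -10, 0, 0], [0.06, 0, 0.0471, -0.0157, -10, 0, 0], [0.06, 0, 0, 0, 0, 0, 0]]])

```text
time: 4.35
eef_pos: [0.4148, 0.294, 0.3204]
eef_rot: [0.707, -0.004, 0.707, 0.005]
force: [-0.2, -1.1, 0.4]
grip_width: 0.0601
```

```bash
python3 - <<'E'
from h import *
np.set_printoptions(precision=4,suppress=True)
st=env.read_state();print(st['eef_pos'],yaw(st),st['joints'])
save('wrist','w1',s=1.25)
import pickle;pickle.dump(st,open('w1.pkl','wb'))
for l,z in [('plug',.11),('tray',.022),('knob_axis',.22),('socket',.08),('needle_tip',.16),('set_tip',.156),('oil_can',.15)]:
    print(l,[(round(b['conf'],2),np.round(b['point'],1),ray('wrist',b['point'],z,st)[:2]) for b in env.boxes_of(l,'wrist')])
E
```

```text
[0.4148 0.294  0.3204] 90.78403869441749 [ 0.1425  0.0651 -0.8744  1.6083  0.0484  1.4908  0.8498]
plug [(0.97, array([207.2, 359.8]), array([0.4562, 0.353 ])), (0.45, array([118.2, 303.5]), array([0.3414, 0.2767]))]
tray [(0.56, array([120.5, 302.5]), array([0.3462, 0.2716]))]
knob_axis [(0.96, array([231.6, 307.2]), array([0.4463, 0.2849])), (0.52, array([199.6, 146.7]), array([0.4157, 0.1333]))]
socket [(0.85, array([233.8, 305.9]), array([0.509 , 0.2793]))]
needle_tip [(0.41, array([312.5, 280.4]), array([0.5866, 0.2488]))]
set_tip []
oil_can [(0.78, array([207.4, 476.5]), array([0.4416, 0.4874])), (0.16, array([206.4, 198.6]), array([0.4448, 0.1522]))]
```

View pics/w1.png

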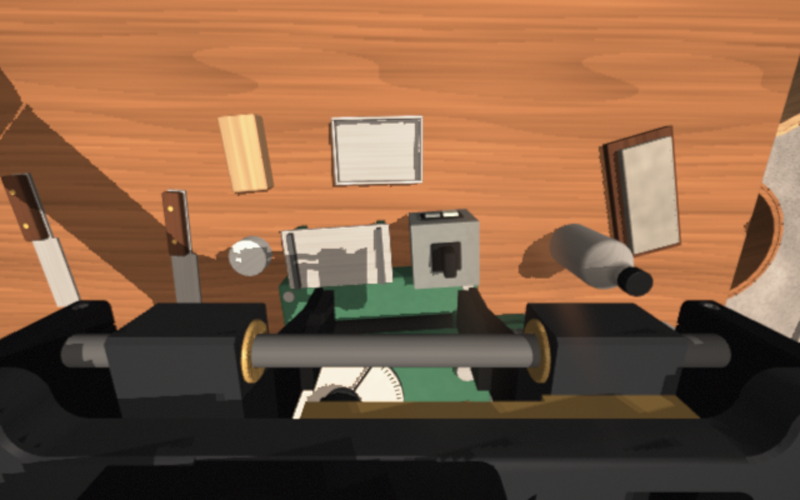

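The wrist view shows the plug in the switch box at about (206,357), the tray at (120,302), the oil can at (207,480) and two irons on the left. The dial is partly hidden by the gripper. Next is a close crop of the plug to check the choice.

```bash
python3 - <<'E'
from h import *
import pickle;st=pickle.load(open('w1.pkl','rb'))
im=cv2.imread('pics/w1_raw.png')
cv2.imwrite('pics/c2.png',cv2.resize(im[160:240,320:400],None,fx=6,fy=6,interpolation=cv2.INTER_CUBIC))
for rc in [(168,328),(168,382),(228,329),(230,382)]: print(ray('wrist',rc,.08,st)[:2])
E
```

```text
[0.40868949 0.30997376]
[0.4076617  0.38579791]
[0.49915265 0.31376398]
[0.50132143 0.39314494]
```

View pics/c2.png

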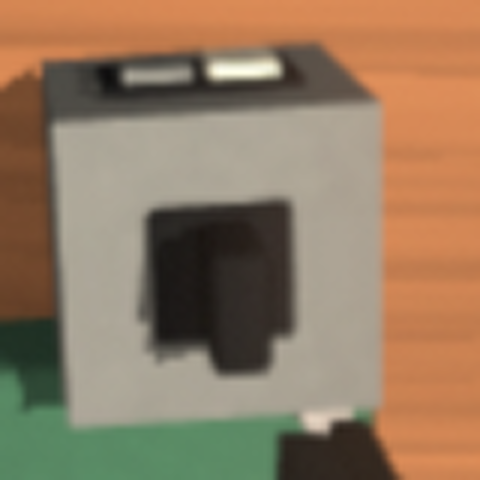

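The crop shows the black tab standing on a square flange, set in the grey box top, which matches the plug. I now compute its pose from the corners.

```bash
python3 - <<'E'
from h import *
np.set_printoptions(precision=4,suppress=True)
import pickle;st=pickle.load(open('w1.pkl','rb'))
def f(pts,z):
    P=np.array([ray('wrist',(160+y/6,320+x/6),z,st)[:2] for x,y in pts]);d=P[3]-P[0]+P[2]-P[1]
    print(P.mean(0),np.degrees(np.arctan2(d[1],d[0])),[np.linalg.norm(P[i]-P[i-1]) for i in range(4)])
f([(53,122),(380,100),(382,408),(72,425)],.08)
f([(148,212),(290,203),(293,335),(155,345)],.086)
f([(214,252),(270,247),(270,370),(218,372)],.116)
plan([(.460,.350,.2,94),(.460,.350,.12,94)],.05)
E
```

```text
[0.462  0.3535] 4.964227275773926 [np.float64(0.07756282888147875), np.float64(0.07731290023833379), np.float64(0.07833519444589512), np.float64(0.07720834427570779)]
[0.4618 0.3526] 5.128783368430774 [np.float64(0.033592565845431126), np.float64(0.03361025464961583), np.float64(0.033221969225963995), np.float64(0.03342472314074863)]
[0.4607 0.3533] 4.173777708538612 [np.float64(0.028323178377056044), np.float64(0.012348602764603379), np.float64(0.02895867921935157), np.float64(0.011695230618915902)]
at [0.4172 0.2892 0.3203] yaw 90.16 F [ 0.4 -0.2  0.8] w 0.06 t 4.75 q1,7 [0.15 0.85]
tilt [0.02 0.02 0.  ]
[[0.05, 0.0401, 0.0202, 0.0143, -1.28, 0.0, 0.0], [0.05, 0.0401, 0.0199, 0.0148, -1.28, 0.0, 0.0], [0.05, 0.0401, 0.0196, 0.0152, -1.28, 0.0, 0.0], [0.05, 0.04, 0.0, 0.0, 0.0, 0.0, 0.0], [0.05, 0.04, 0.0, 0.0, 0.0, 0.0, 0.0]]
```

>>> drive_tool(targets=[[[0.05, 0.04, 0.0202, 0.0143, -1.6, 0, 0], [0.05, 0.04, 0.0199, 0.0148, -1.6, 0, 0], [0.05, 0.04, 0.0196, 0.0152, -1.6, 0, 0], [0.05, 0, 0, 0, 0, 0, 0], [0.05, 0, 0, 0, 0, 0, 0]]])

```text
time: 5.38
eef_pos: [0.4592, 0.351, 0.201]
eef_rot: [0.707, -0.031, 0.706, 0.031]
force: [-0.1, -0.5, 1.0]
grip_width: 0.0496
```

```bash
python3 - <<'E'
from h import *
np.set_printoptions(precision=4,suppress=True)
st=env.read_state();save('wrist','w2')
for m in env.masks_of('plug','wrist')[:1]:
    r=cv2.minAreaRect(np.argwhere(m['mask'])[:,::-1].astype(np.float32));print(m['conf'],r)
    for z in(.086,.116): print([ray('wrist',p[::-1],z,st)[:2] for p in cv2.boxPoints(r)])
im=cv2.imread('pics/w2_raw.png');cv2.imwrite('pics/w2.png',cv2.resize(im[130:290,220:420],None,fx=3,fy=3))
plan([(.461,.352,.088,94.6)],.05)
E
```

```text
0.72 ((318.5, 202.5), (41.0, 35.0), 90.0)
[array([0.4458, 0.3341]), array([0.4428, 0.3683]), array([0.4855, 0.3729]), array([0.4886, 0.3372])]
[array([0.4387, 0.3351]), array([0.436 , 0.3655]), array([0.474 , 0.3696]), array([0.4768, 0.3379])]
at [0.4596 0.3511 0.2019] yaw 95.02 F [ 0.4  0.4 -0.3] w 0.0495 t 5.475 q1,7 [0.   0.73]
tilt [-0.05  0.13  0.  ]
[[0.05, 0.057, 0.0004, 0.0007, 0.21, 0.0, 0.0], [0.05, 0.057, 0.0004, 0.0007, 0.21, 0.0, 0.0]]
```

View pics/w2.png

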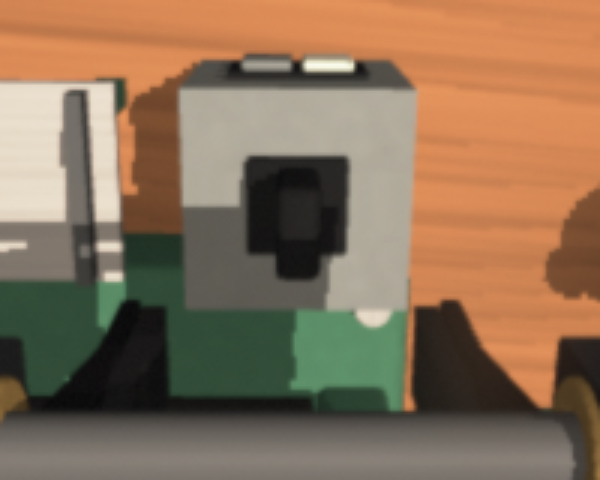

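The plug is centred between the open fingers (flange centre near pixel (199,319)), so I can descend and grip.

>>> drive_tool(targets=[[[0.05, 0.045, 0.0004, 0.0008, 0.2, 0, 0], [0.05, 0.045, 0.0004, 0.0008, 0.2, 0, 0], [0.05, 0.023, 0, 0, 0, 0, 0], [0.0, 0, 0, 0, 0, 0, 0], [0.0, 0, 0, 0, 0, 0, 0], [0.0, 0, 0, 0, 0, 0, 0], [0.0, 0, 0, 0, 0, 0, 0], [0.0, 0, 0, 0, 0, 0, 0]]], grip_force=50)

```text
time: 6.48
eef_pos: [0.4609, 0.353, 0.088]
eef_rot: [0.707, -0.028, 0.706, 0.029]
force: [0.3, 1.5, 3.6]
grip_width: 0.0135
```

Gripped, with width 13.5 mm. Pull it up.

>>> drive_tool(targets=[[[0.0, -0.005, 0, 0, 0, 0, 0], [0.0, -0.008, 0, 0, 0, 0, 0], [0.0, -0.015, 0, 0, 0, 0, 0], [0.0, -0.025, 0, 0, 0, 0, 0], [0.0, -0.03, 0, 0, 0, 0, 0], [0.0, -0.03, 0, 0, 0, 0, 0], [0.0, 0, 0, 0, 0, 0, 0]]])

```text
time: 7.35
eef_pos: [0.4614, 0.3526, 0.2026]
eef_rot: [0.708, -0.028, 0.705, 0.029]
force: [-0.4, -0.5, -0.9]
grip_width: 0.0139
```

```bash
python3 - <<'E'
from h import *
np.set_printoptions(precision=4,suppress=True)
im=env.grab_frame('wrist');cv2.imwrite('pics/w3_raw.png',im[:,:,::-1])
plan([(.347,.270,.19,94.6),(.347,.270,.045,94.6)],.0)
E
```

```text
at [0.4609 0.3519 0.201 ] yaw 94.66 F [-0.3 -0.7 -0.9] w 0.0136 t 7.4 q1,7 [0.   0.73]
tilt [-0.    0.08  0.  ]
[[0.0, 0.0037, -0.0241, -0.0401, 0.02, 0.0, 0.0], [0.0, 0.0037, -0.0242, -0.0401, 0.02, 0.0, 0.0], [0.0, 0.0037, -0.0242, -0.0401, 0.02, 0.0, 0.0], [0.0, 0.0483, 0.0, 0.0, -0.0, 0.0, 0.0], [0.0, 0.0483, 0.0, 0.0, -0.0, 0.0, 0.0], [0.0, 0.0483, 0.0, 0.0, -0.0, 0.0, 0.0]]
```

>>> drive_tool(targets=[[[0.0, 0.003, -0.0181, -0.0301, 0, 0, 0], [0.0, 0.003, -0.0181, -0.0301, 0, 0, 0], [0.0, 0.003, -0.0181, -0.0301, 0, 0, 0], [0.0, 0.003, -0.0181, -0.0301, 0, 0, 0], [0.0, 0, 0, 0, 0, 0, 0], [0.0, 0.045, 0, 0, 0, 0, 0], [0.0, 0.045, 0, 0, 0, 0, 0], [0.0, 0.035, 0, 0, 0, 0, 0]]])

```text
time: 8.4
eef_pos: [0.3462, 0.2699, 0.061]
eef_rot: [0.706, -0.029, 0.707, 0.029]
force: [1.1, -0.9, -0.5]
grip_width: 0.014
```

```bash
python3 - <<'E'
from h import *
st=env.read_state();save('wrist','w4',(60,280,150,490),2.2)
plan([(.347,.270,.037,94.6)],.0)
E
```

```text
at [0.3443 0.2684 0.0575] yaw 94.65 F [-2.2 -3.7 -3.6] w 0.0137 t 8.45 q1,7 [0.15 0.76]
tilt [ 0.12 -0.35  0.  ]
[[0.0, 0.0205, 0.0014, 0.0028, 0.05, 0.0, 0.0]]
```

View pics/w4.png

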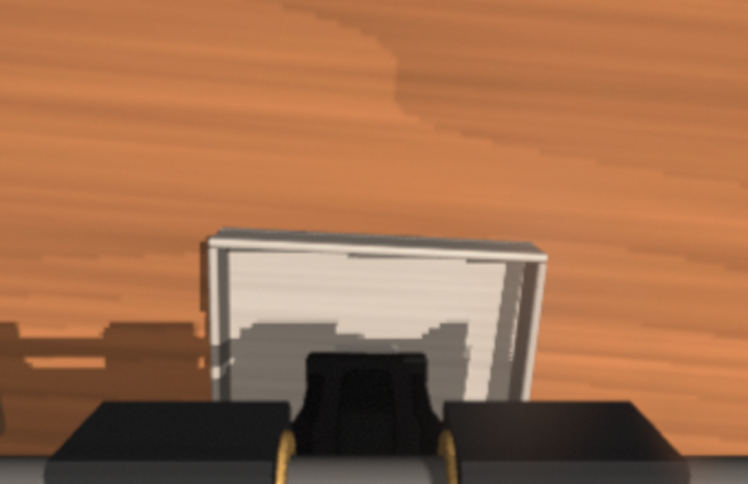

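The plug, still gripped, is above the tray: its flange lies between the left and right walls (columns 210–545 of the crop) and clear of the near wall. Lower and release.

>>> drive_tool(targets=[[[0.0, 0.01, 0, 0, 0, 0, 0], [0.0, 0.009, 0, 0, 0, 0, 0], [0.0, 0, 0, 0, 0, 0, 0], [0.0, 0, 0, 0, 0, 0, 0]]])

```text
time: 8.95
eef_pos: [0.347, 0.2704, 0.0449]
eef_rot: [0.707, -0.029, 0.706, 0.029]
force: [-0.5, 0.2, -1.1]
grip_width: 0.014
```

>>> drive_tool(targets=[[[0.0, 0.004, 0, 0, 0, 0, 0], [0.0, 0.003, 0, 0, 0, 0, 0], [0.0, 0, 0, 0, 0, 0, 0]]])

```text
time: 9.32
eef_pos: [0.3464, 0.27, 0.037]
eef_rot: [0.706, -0.029, 0.707, 0.029]
force: [0.3, 1.1, -0.2]
grip_width: 0.0134
```

>>> drive_tool(targets=[[[0.0, 0.001, 0, 0, 0, 0, 0], [0.02, 0, 0, 0, 0, 0, 0], [0.045, 0, 0, 0, 0, 0, 0], [0.045, 0, 0, 0, 0, 0, 0], [0.045, -0.03, 0, 0, 0, 0, 0], [0.045, -0.05, 0, 0, 0, 0, 0], [0.045, -0.06, 0, 0, 0, 0, 0], [0.045, 0, 0, 0, 0, 0, 0]]])

```text
time: 10.32
eef_pos: [0.3486, 0.2718, 0.1803]
eef_rot: [0.709, -0.028, 0.704, 0.029]
force: [0.1, -0.6, -0.3]
grip_width: 0.0446
```

```bash
python3 - <<'E'
from h import *
st=env.read_state();save('wrist','w5')
print([(round(b['conf'],2),b['point'],ray('wrist',b['point'],.05,st)) for b in env.boxes_of('plug','wrist')])
# next: look at the dial from beyond/above
plan([(.40,.26,.34,94.6),(.68,.24,.34,94.6)],.075)
E
```

```text
[(0.75, [303.4, 323.2], array([0.48439894, 0.29065439, 0.05      ])), (0.72, [188.9, 312.8], array([0.34588163, 0.26747807, 0.05      ]))]
at [0.3469 0.27   0.1765] yaw 94.65 F [-0.4  0.  -0.3] w 0.0448 t 10.425 q1,7 [0.25 0.94]
tilt [0.02 0.1  0.  ]
[[0.075, -0.0545, -0.0047, 0.0174, 0.02, 0.0, 0.0], [0.075, -0.0545, -0.0047, 0.0174, 0.02, 0.0, 0.0], [0.075, -0.0545, -0.0047, 0.0174, 0.02, 0.0, 0.0], [0.075, 0.0, -0.0085, 0.0555, -0.0, 0.0, 0.0], [0.075, 0.0, -0.0085, 0.0555, -0.0, 0.0, 0.0], [0.075, 0.0, -0.0085, 0.0555, -0.0, 0.0, 0.0], [0.075, 0.0, -0.0085, 0.0555, -0.0, 0.0, 0.0], [0.075, 0.0, -0.0085, 0.0555, -0.0, 0.0, 0.0]]
```

>>> drive_tool(targets=[[[0.075, -0.0545, -0.0047, 0.0174, 0, 0, 0], [0.075, -0.0545, -0.0047, 0.0174, 0, 0, 0], [0.075, -0.0545, -0.0047, 0.0174, 0, 0, 0], [0.075, 0, -0.01, 0.053, 0, 0, 0], [0.075, 0, -0.01, 0.053, 0, 0, 0], [0.075, 0, -0.01, 0.053, 0, 0, 0], [0.075, 0, -0.01, 0.05, 0, 0, 0], [0.075, 0, 0, 0, 0, 0, 0]]])

```text
time: 11.42
eef_pos: [0.6141, 0.2354, 0.3342]
eef_rot: [0.704, -0.028, 0.709, 0.027]
force: [-0.3, 0.3, 0.3]
grip_width: 0.0748
```

>>> drive_tool(targets=[[[0.075, 0, 0, 0, 0, 0, 0], [0.075, 0, 0, 0, 0, 0, 0]]])

```text
time: 11.68
eef_pos: [0.6101, 0.2383, 0.3398]
eef_rot: [0.706, -0.03, 0.706, 0.029]
force: [-0.6, -0.4, 0.4]
grip_width: 0.0751
```

```bash
python3 - <<'E'
from h import *
import pickle
st=env.read_state();save('wrist','w6',(100,250,220,420),4);pickle.dump(st,open('w6.pkl','wb'))
print(st['eef_pos'],yaw(st))
for l,z in [('fine_knob',.221),('coarse_knob',.193),('needle_tip',.16),('set_tip',.16)]:print(l,[(round(b['conf'],2),np.round(b['point'],1),ray('wrist',b['point'],z,st)) for b in env.boxes_of(l,'wrist')])
E
```

```text
[0.61010351 0.23830498 0.33977186] 94.77270692981877
fine_knob [(0.75, array([189.7, 317. ]), array([0.60396523, 0.23778681, 0.221     ]))]
coarse_knob [(0.68, array([180.6, 320.4]), array([0.60072365, 0.24129279, 0.193     ])), (0.47, array([150.3, 339.9]), array([0.56630745, 0.25898643, 0.193     ])), (0.41, array([  6.2, 248.3]), array([0.44130325, 0.16013973, 0.193     ]))]
needle_tip [(0.45, array([148.9, 340. ]), array([0.56845522, 0.26191932, 0.16      ]))]
set_tip [(0.41, array([195.8, 369.6]), array([0.62214506, 0.30415549, 0.16      ])), (0.32, array([192.3, 318.7]), array([0.62292667, 0.24159917, 0.16      ]))]
```

View pics/w6.png

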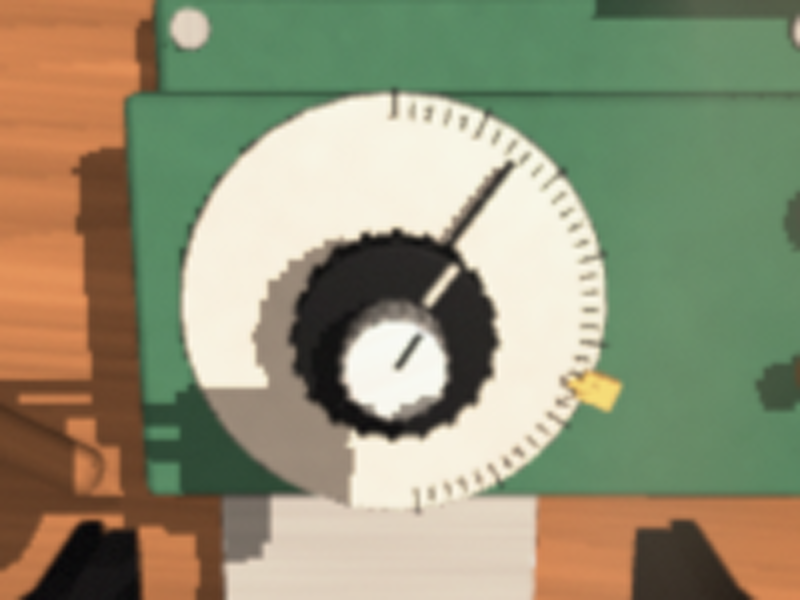

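The dial shows clearly. The needle tip is at crop (512,162) with the brass set pointer clockwise of it at (567,384), and the fine knob top is centred at (395,370). I'll compute the axis and the angles.

```bash
cat > dial.py <<'E'
from h import *
import pickle
def px(x,y): return (100+y/4-.375*0,220+x/4)
def analyse(st,dial,tip,sett,knob):
    P=np.array([ray('wrist',px(*d),.153,st)[:2] for d in dial])
    A=np.c_[2*P,np.ones(len(P))];c=np.linalg.lstsq(A,(P**2).sum(1),rcond=None)[0];r=np.sqrt(c[2]+c[0]**2+c[1]**2)
    k=ray('wrist',px(*knob),.221,st)[:2]
    t=ray('wrist',px(*tip),.16,st)[:2]
    print('dial',c[:2].round(4),'r',r.round(4),'knobtop',k.round(4))
    az=lambda v:np.degrees(np.arctan2(v[1],v[0]))
    for z in (.154,.16):
        s=ray('wrist',px(*sett),z,st)[:2]
        for cc in(c[:2],k):
            print('z',z,'needle az',az(t-cc).round(2),np.linalg.norm(t-cc).round(4),'set az',az(s-cc).round(2),np.linalg.norm(s-cc).round(4),'short rad',np.radians(az(t-cc)-az(s-cc)).round(4))
E
python3 - <<'E'
from dial import *
analyse(pickle.load(open('w6.pkl','rb')),[(394,92),(182,300),(606,305),(245,150),(556,170),(418,512),(300,490),(498,490),(194,225),(600,345)],(513,161),(567,384),(395,368))
E
```

```text
dial [0.6075 0.2397] r 0.0656 knobtop [0.6062 0.2397]
z 0.154 needle az 148.34 0.0584 set az 72.77 0.0586 short rad 1.319
z 0.154 needle az 147.67 0.0573 set az 71.6 0.059 short rad 1.3277
z 0.16 needle az 148.34 0.0584 set az 73.99 0.0571 short rad 1.2977
z 0.16 needle az 147.67 0.0573 set az 72.78 0.0574 short rad 1.3071
```

```bash
python3 - <<'E'
from h import *
plan([(.607,.2397,.34,94.6),(.607,.2397,.176,94.6)],.075)
E
```

```text
at [0.6109 0.2375 0.3403] yaw 94.68 F [ 0.2 -0.3  0.2] w 0.0749 t 11.925 q1,7 [0.15 1.  ]
tilt [0.02 0.06 0.  ]
[[0.075, 0.0003, 0.0025, -0.0037, 0.08, 0.0, 0.0], [0.075, 0.0547, 0.0, 0.0, -0.0, 0.0, 0.0], [0.075, 0.0547, 0.0, 0.0, -0.0, 0.0, 0.0], [0.075, 0.0547, 0.0, 0.0, -0.0, 0.0, 0.0]]
```

>>> drive_tool(targets=[[[0.075, 0, 0.0025, -0.0037, 0, 0, 0], [0.075, 0.045, 0, 0, 0, 0, 0], [0.075, 0.045, 0, 0, 0, 0, 0], [0.075, 0.03, 0, 0, 0, 0, 0], [0.075, 0.025, 0, 0, 0, 0, 0], [0.075, 0.018, 0, 0, 0, 0, 0], [0.075, 0, 0, 0, 0, 0, 0], [0.075, 0, 0, 0, 0, 0, 0]]])

```text
time: 12.92
eef_pos: [0.6077, 0.2401, 0.1778]
eef_rot: [0.707, -0.029, 0.706, 0.029]
force: [0.1, 0.4, 0.5]
grip_width: 0.0748
```

>>> drive_tool(targets=[[[0.06, 0, 0, 0, 0, 0, 0], [0.04, 0, 0, 0, 0, 0, 0], [0.04, 0, 0, 0, 0, 0, 0], [0.04, 0, 0, 0, 0, 0, 0]]], grip_force=30)

```text
time: 13.42
eef_pos: [0.6075, 0.2401, 0.1771]
eef_rot: [0.707, -0.029, 0.706, 0.029]
force: [0.8, 1.1, 1.6]
grip_width: 0.0552
```

```bash
python3 - <<'E'
from h import *
plan([(.607,.2397,.176,94.6)],.075)
E
```

```text
at [0.6075 0.2401 0.1771] yaw 94.69 F [0.8 1.1 1.6] w 0.0552 t 13.425 q1,7 [0.17 0.94]
tilt [-0.04  0.04  0.  ]
[[0.075, 0.0011, -0.0004, -0.0005, 0.09, 0.0, 0.0]]
```

>>> drive_tool(targets=[[[0.04, 0, 0, 0, 8.1, 0, 0], [0.04, 0, 0, 0, 8.1, 0, 0], [0.04, 0, 0, 0, 8.1, 0, 0], [0.04, 0, 0, 0, 8.1, 0, 0], [0.04, 0, 0, 0, 8.1, 0, 0], [0.04, 0, 0, 0, 8.1, 0, 0], [0.04, 0, 0, 0, 8.1, 0, 0], [0.04, 0, 0, 0, 8.1, 0, 0]]])

```text
time: 14.42
eef_pos: [0.6076, 0.2403, 0.1771]
eef_rot: [0.611, 0.356, 0.611, -0.355]
force: [1.2, 1.8, 1.8]
grip_width: 0.0553
```

>>> drive_tool(targets=[[[0.04, 0, 0, 0, 0, 0, 0], [0.04, 0, 0, 0, 0, 0, 0], [0.058, 0, 0, 0, 0, 0, 0], [0.075, 0, 0, 0, 0, 0, 0], [0.075, 0, 0, 0, 0, 0, 0]]])

```text
time: 15.05
eef_pos: [0.6071, 0.239, 0.1762]
eef_rot: [0.612, 0.354, 0.612, -0.355]
force: [0.6, -1.1, 0.6]
grip_width: 0.0699
```

>>> drive_tool(targets=[[[0.075, -0.03, 0, 0, 0, 0, 0], [0.075, -0.045, 0, 0, -8, 0, 0], [0.075, -0.045, 0, 0, -8, 0, 0], [0.075, -0.043, 0, 0, -8, 0, 0], [0.075, 0, 0, 0, -8, 0, 0], [0.075, 0, 0, 0, -8, 0, 0], [0.075, 0, 0, 0, 0, 0, 0], [0.075, 0, 0, 0, 0, 0, 0]]])

```text
time: 16.05
eef_pos: [0.6073, 0.2395, 0.3394]
eef_rot: [0.696, 0.125, 0.696, -0.125]
force: [0.2, -0.1, -0.9]
grip_width: 0.0747
```

```bash
python3 - <<'E'
from h import *
import pickle
st=env.read_state();save('wrist','w7',(100,250,220,420),4);pickle.dump(st,open('w7.pkl','wb'))
print(st['eef_pos'],yaw(st),st['time'])
E
```

```text
[0.60729083 0.23947897 0.33940809] 69.69589043696782 16.05
```

View pics/w7.png

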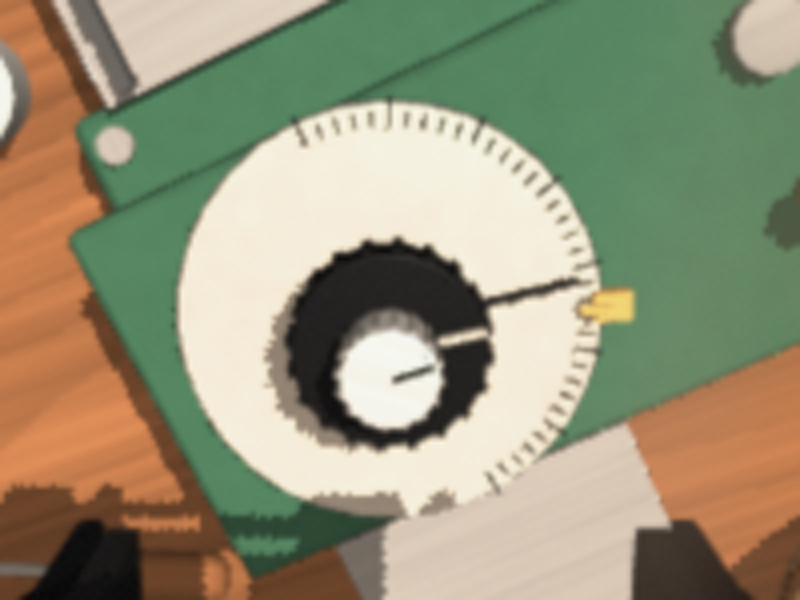

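The needle tip is at crop (577,283) and the set pointer tip at (582,308), so the needle is short of the pointer by a little over one division.

```bash
python3 - <<'E'
from dial import *
analyse(pickle.load(open('w7.pkl','rb')),[(390,100),(178,310),(600,290),(245,150),(548,180),(405,516),(300,495),(495,490),(565,425),(600,345)],(577,283),(583,308),(390,380))
im=cv2.imread('pics/w7_raw.png');cv2.imwrite('pics/c7.png',cv2.resize(im[155:195,340:385],None,fx=16,fy=16,interpolation=cv2.INTER_CUBIC))
E
```

```text
dial [0.6066 0.2395] r 0.0652 knobtop [0.607  0.2396]
z 0.154 needle az 82.41 0.0576 set az 73.34 0.0595 short rad 0.1583
z 0.154 needle az 82.74 0.0575 set az 73.64 0.0594 short rad 0.1589
z 0.16 needle az 82.41 0.0576 set az 74.66 0.0586 short rad 0.1352
z 0.16 needle az 82.74 0.0575 set az 74.97 0.0584 short rad 0.1356
```

View pics/c7.png

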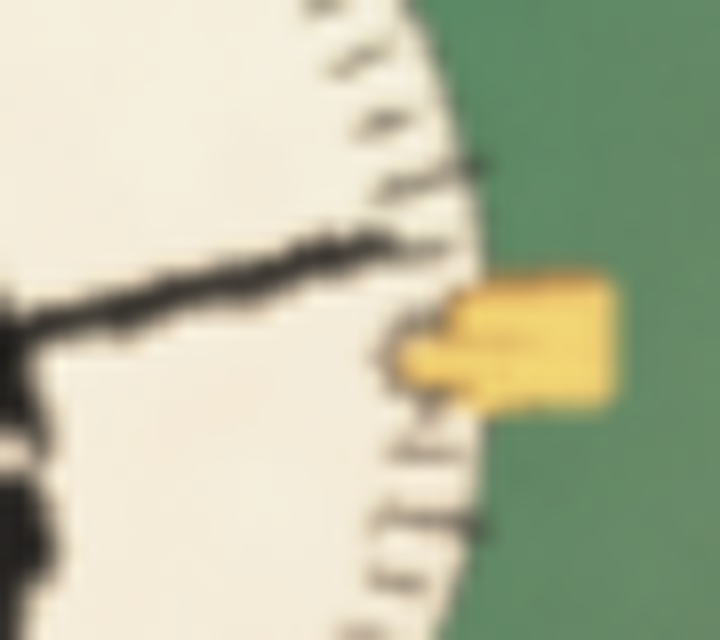

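The needle is about 1.8–2 divisions short of the pointer, within the asked 1–3. The fine knob needs about 61°. I'll grasp it at yaw 44.6 so that the turn ends with the camera in the pointer's radial plane.

>>> drive_tool(targets=[[[0.05, 0, 0, 0, 8.4, 0, 0], [0.05, 0.04, 0, 0, 8.4, 0, 0], [0.05, 0.04, 0, 0, 8.3, 0, 0], [0.05, 0.03, 0, 0, 0, 0, 0], [0.05, 0.019, 0, 0, 0, 0, 0], [0.05, 0.008, 0, 0, 0, 0, 0], [0.05, 0, 0, 0, 0, 0, 0], [0.05, 0, 0, 0, 0, 0, 0]]], grip_force=20)

```text
time: 17.1
eef_pos: [0.6079, 0.2401, 0.2039]
eef_rot: [0.653, 0.272, 0.652, -0.271]
force: [-0.1, 0.5, 0.1]
grip_width: 0.05
```

```bash
python3 - <<'E'
from h import *
plan([(.6068,.2396,.201,44.6)],.05)
E
```

```text
at [0.6079 0.2401 0.2039] yaw 44.77 F [-0.1  0.5  0.1] w 0.05 t 17.1 q1,7 [0.06 0.14]
tilt [-0.04  0.09  0.  ]
[[0.05, 0.0029, -0.0011, -0.0004, 0.17, 0.0, 0.0]]
```

>>> drive_tool(targets=[[[0.05, 0.002, -0.0009, -0.0003, 0, 0, 0], [0.03, 0, 0, 0, 0, 0, 0], [0.01, 0, 0, 0, 0, 0, 0], [0.01, 0, 0, 0, 0, 0, 0], [0.01, 0, 0, 0, 0, 0, 0], [0.01, 0, 0, 0, 0, 0, 0]]], grip_force=20)

```text
time: 17.85
eef_pos: [0.6073, 0.2401, 0.2009]
eef_rot: [0.653, 0.273, 0.652, -0.271]
force: [4.9, 4.2, -1.3]
grip_width: 0.0256
```

>>> drive_tool(targets=[[[0.01, 0, 0, 0, 8, 0, 0], [0.01, 0, 0, 0, 8, 0, 0], [0.01, 0, 0, 0, 8, 0, 0], [0.01, 0, 0, 0, 8, 0, 0], [0.01, 0, 0, 0, 8, 0, 0], [0.01, 0, 0, 0, 8, 0, 0], [0.01, 0, 0, 0, 8, 0, 0], [0.01, 0, 0, 0, 4, 0, 0]]])

```text
time: 18.85
eef_pos: [0.6076, 0.2405, 0.2012]
eef_rot: [0.429, 0.564, 0.429, -0.561]
force: [4.7, 3.8, -2.3]
grip_width: 0.0253
```

>>> drive_tool(targets=[[[0.01, 0, 0, 0, 0, 0, 0], [0.01, 0, 0, 0, 0, 0, 0], [0.03, 0, 0, 0, 0, 0, 0], [0.05, 0, 0, 0, 0, 0, 0], [0.05, -0.03, 0, 0, 0, 0, 0], [0.05, -0.02, 0, 0, 0, 0, 0], [0.05, 0, 0, 0, 0, 0, 0], [0.05, 0, 0, 0, 0, 0, 0]]])

```text
time: 19.85
eef_pos: [0.6062, 0.2391, 0.2497]
eef_rot: [-0.429, -0.561, -0.429, 0.562]
force: [-0.8, 0.2, -0.1]
grip_width: 0.0498
```

```bash
python3 - <<'E'
from h import *
import pickle
st=env.read_state();im=save('wrist','w8');pickle.dump(st,open('w8.pkl','wb'))
print(st['eef_pos'],yaw(st),st['time'])
for r in (0,.03,.058): print(proj('wrist',(.6068+r*np.cos(np.radians(73.6)),.2396+r*np.sin(np.radians(73.6)),.16),st))
cv2.imwrite('pics/w8.png',cv2.resize(im[100:240,250:390],None,fx=4.2,fy=4.2,interpolation=cv2.INTER_CUBIC))
E
```

```text
[0.60622498 0.23905109 0.249735  ] -15.226492093351805 19.85
(np.float64(201.01212165864013), np.float64(317.7660186788664))
(np.float64(168.33568301486167), np.float64(318.5229698061692))
(np.float64(135.78646360023077), np.float64(319.27697389447655))
```

View pics/w8.png

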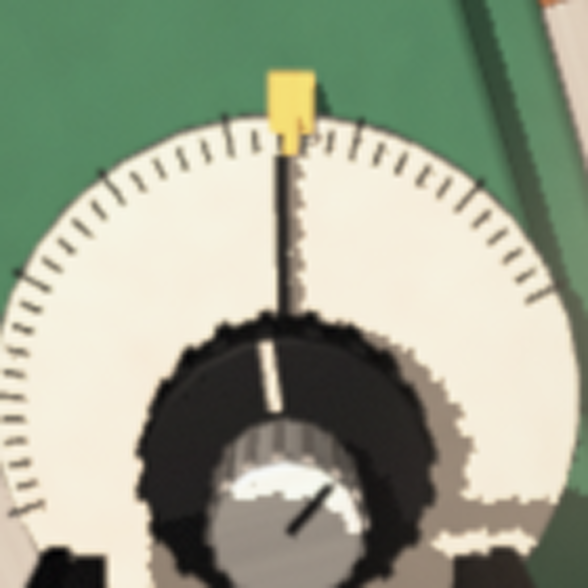

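The needle points to just left (short) of the brass pointer tip: needle at crop x≈283, pointer at x≈291. I'll measure it at subpixel level.

```bash
cat > fine.py <<'E'
from h import *
import pickle
def run(tag):
    st=pickle.load(open(tag+'.pkl','rb'));im=cv2.imread(f'pics/{tag}_raw.png').astype(float)
    b,g,r=im[...,0],im[...,1],im[...,2]
    ax=np.array([.6068,.2396]);az=lambda p:np.degrees(np.arctan2(p[1]-ax[1],p[0]-ax[0]))
    r0,c0=[int(round(v)) for v in proj('wrist',(ax[0]+.058*np.cos(np.radians(73.6)),ax[1]+.058*np.sin(np.radians(73.6)),.16),st)]
    y=[]
    for row in range(r0-14,r0+3):
        w=np.clip((r+g)/2-b-60,0,None)[row,c0-12:c0+13]
        if w.sum()>60: c=(w*np.arange(c0-12,c0+13)).sum()/w.sum();p=[ray('wrist',(row,c),z,st)[:2] for z in(.154,.157,.16)];y.append((row,round(c,2),[round(az(q),2) for q in p],round(np.hypot(*(p[1]-ax)),4)))
    print('pointer');[print(*v) for v in y]
    print('needle')
    n=[]
    for row in range(r0,r0+36):
        d=np.clip(90-im[row,c0-12:c0+13].mean(1),0,None)
        if d.sum()>20:
            c=(d*np.arange(c0-12,c0+13)).sum()/d.sum();p=ray('wrist',(row,c),.16,st)[:2];rr=np.hypot(*(p-ax));
            if rr>.034: n.append((rr,az(p),c));print(row,round(c,2),round(az(p),2),round(rr,4))
E
python3 -c "
from fine import *
run('w8')"
```

```text
pointer
122 318.83 [np.float64(74.09), np.float64(74.11), np.float64(74.13)] 0.0692
123 318.82 [np.float64(74.09), np.float64(74.11), np.float64(74.13)] 0.0684
124 318.82 [np.float64(74.08), np.float64(74.1), np.float64(74.12)] 0.0676
125 318.82 [np.float64(74.07), np.float64(74.09), np.float64(74.11)] 0.0668
126 318.82 [np.float64(74.06), np.float64(74.08), np.float64(74.1)] 0.0659
127 318.81 [np.float64(74.06), np.float64(74.08), np.float64(74.1)] 0.0651
128 318.78 [np.float64(74.06), np.float64(74.09), np.float64(74.11)] 0.0643
129 318.83 [np.float64(74.02), np.float64(74.04), np.float64(74.06)] 0.0635
130 318.85 [np.float64(73.99), np.float64(74.01), np.float64(74.04)] 0.0626
131 319.08 [np.float64(73.78), np.float64(73.81), np.float64(73.84)] 0.0618
132 318.65 [np.float64(74.12), np.float64(74.14), np.float64(74.16)] 0.0609
133 318.69 [np.float64(74.07), np.float64(74.1), np.float64(74.12)] 0.0601
134 318.68 [np.float64(74.08), np.float64(74.1), np.float64(74.13)] 0.0593
135 318.57 [np.float64(74.15), np.float64(74.18), np.float64(74.2)] 0.0584
136 318.56 [np.float64(74.15), np.float64(74.17), np.float64(74.2)] 0.0576
needle
137 316.65 75.82 0.057
138 316.68 75.81 0.0561
139 316.66 75.85 0.0553
140 316.66 75.86 0.0545
141 316.66 75.88 0.0536
142 316.65 75.9 0.0528
143 316.67 75.9 0.0519
144 316.66 75.93 0.0511
145 316.68 75.93 0.0503
146 316.68 75.95 0.0494
147 316.69 75.97 0.0486
148 316.68 75.99 0.0477
149 316.69 76.01 0.0468
150 316.71 76.0 0.046
151 316.86 75.86 0.0451
152 316.97 75.76 0.0443
153 316.99 75.76 0.0434
154 317.0 75.76 0.0425
155 316.99 75.8 0.0417
156 316.97 75.84 0.0408
157 316.99 75.83 0.04
158 316.96 75.9 0.0391
159 316.73 76.22 0.0382
160 316.67 76.33 0.0373
161 316.92 76.03 0.0365
162 316.98 75.97 0.0356
163 317.05 75.9 0.0347
```

>>> drive_tool(targets=[[[0.05, 0.03, 0.0008, -0.0014, 0, 0, 0], [0.05, 0.018, 0, 0, 0, 0, 0], [0.05, 0, 0, 0, 0, 0, 0], [0.03, 0, 0, 0, 0, 0, 0], [0.01, 0, 0, 0, 0, 0, 0], [0.01, 0, 0, 0, 0, 0, 0], [0.01, 0, 0, 0, 0, 0, 0], [0.01, 0, 0, 0, 0, 0, 0]]])

```text
time: 20.9
eef_pos: [0.6078, 0.2405, 0.2033]
eef_rot: [0.429, 0.562, 0.429, -0.562]
force: [-1.2, -0.9, 3.4]
grip_width: 0.0254
```

>>> drive_tool(targets=[[[0.01, 0, 0, 0, 6, 0, 0], [0.01, 0, 0, 0, 5.5, 0, 0], [0.01, 0, 0, 0, 0, 0, 0], [0.01, 0, 0, 0, 0, 0, 0], [0.03, 0, 0, 0, 0, 0, 0], [0.05, 0, 0, 0, 0, 0, 0]]])

```text
time: 21.65
eef_pos: [0.6074, 0.2402, 0.2021]
eef_rot: [-0.371, -0.602, -0.371, 0.602]
force: [-0.3, 0.2, -1.3]
grip_width: 0.034
```

>>> drive_tool(targets=[[[0.05, -0.03, 0, 0, -5, 0, 0], [0.05, -0.02, 0, 0, -6.5, 0, 0], [0.05, 0, 0, 0, 0, 0, 0], [0.05, 0, 0, 0, 0, 0, 0], [0.05, 0, 0, 0, 0, 0, 0]]])

```text
time: 22.28
eef_pos: [0.6072, 0.2401, 0.2513]
eef_rot: [-0.429, -0.561, -0.429, 0.563]
force: [1.2, -0.1, -0.1]
grip_width: 0.0495
```

```bash
python3 - <<'E'
from fine import *
st=env.read_state();im=save('wrist','w9');pickle.dump(st,open('w9.pkl','wb'))
print(st['eef_pos'],yaw(st),st['time']);run('w9')
E
```

```text
[0.60723731 0.24008198 0.25131851] -15.297715557520133 22.275
pointer
123 318.15 [np.float64(73.97), np.float64(73.98), np.float64(74.0)] 0.0696
124 318.14 [np.float64(73.97), np.float64(73.98), np.float64(73.99)] 0.0688
125 318.13 [np.float64(73.96), np.float64(73.97), np.float64(73.99)] 0.0679
126 318.15 [np.float64(73.94), np.float64(73.95), np.float64(73.96)] 0.0671
127 318.15 [np.float64(73.93), np.float64(73.94), np.float64(73.95)] 0.0663
128 318.08 [np.float64(73.97), np.float64(73.98), np.float64(74.0)] 0.0654
129 317.96 [np.float64(74.05), np.float64(74.06), np.float64(74.08)] 0.0646
130 318.0 [np.float64(74.01), np.float64(74.02), np.float64(74.04)] 0.0638
131 317.91 [np.float64(74.07), np.float64(74.08), np.float64(74.1)] 0.0629
132 317.89 [np.float64(74.07), np.float64(74.08), np.float64(74.1)] 0.0621
133 317.74 [np.float64(74.18), np.float64(74.2), np.float64(74.21)] 0.0612
134 317.71 [np.float64(74.2), np.float64(74.22), np.float64(74.23)] 0.0604
135 317.73 [np.float64(74.18), np.float64(74.19), np.float64(74.2)] 0.0595
136 317.74 [np.float64(74.16), np.float64(74.17), np.float64(74.18)] 0.0587
137 317.9 [np.float64(74.02), np.float64(74.03), np.float64(74.04)] 0.0578
needle
139 317.58 74.3 0.0564
140 317.57 74.3 0.0555
141 317.58 74.28 0.0547
142 317.65 74.21 0.0539
143 317.65 74.2 0.053
144 317.67 74.18 0.0522
145 317.66 74.17 0.0513
146 317.67 74.15 0.0504
147 317.68 74.13 0.0496
148 317.68 74.12 0.0487
149 317.69 74.1 0.0479
150 317.69 74.08 0.047
151 317.68 74.08 0.0462
152 317.7 74.05 0.0453
153 317.69 74.05 0.0444
154 317.69 74.03 0.0436
155 317.66 74.05 0.0427
156 317.54 74.17 0.0418
157 317.48 74.24 0.0409
158 317.48 74.22 0.0401
159 317.53 74.14 0.0392
160 317.54 74.12 0.0383
161 317.52 74.13 0.0374
162 317.46 74.2 0.0365
163 317.41 74.25 0.0357
164 317.46 74.17 0.0348
```

The needle at 74.2° and the pointer at 74.1° agree to about 0.003 rad, so the dial is set. Now the irons: go to an overview hover with the camera on the rack side.

```bash
python3 - <<'E'
from h import *
plan([(.60,.20,.36,-15),(.50,-.15,.40,-86)],.06)
E
```

```text
at [0.6073 0.2402 0.2515] yaw -15.28 F [-0.5  0.6  0.9] w 0.0499 t 22.325 q1,7 [-0.06 -0.84]
tilt [ 0.03 -0.09  0.  ]
[[0.06, -0.0542, 0.0018, 0.0203, -0.14, 0.0, 0.0], [0.06, -0.0542, 0.0017, 0.0203, -0.14, 0.0, 0.0], [0.06, -0.0057, -0.0009, 0.052, 10.14, 0.0, 0.0], [0.06, -0.0057, 0.0083, 0.0513, 10.14, 0.0, 0.0], [0.06, -0.0057, 0.0172, 0.0491, 10.14, 0.0, 0.0], [0.06, -0.0057, 0.0256, 0.0453, 10.14, 0.0, 0.0], [0.06, -0.0057, 0.0332, 0.0401, 10.14, 0.0, 0.0], [0.06, -0.0057, 0.0397, 0.0336, 10.14, 0.0, 0.0]]
[[0.06, -0.0057, 0.045, 0.0261, 10.14, 0.0, 0.0]]
```

>>> drive_tool(targets=[[[0.06, -0.0542, 0.0018, 0.0203, 0, 0, 0], [0.06, -0.0542, 0.0017, 0.0203, 0, 0, 0], [0.06, -0.0057, -0.0009, 0.052, 10.1, 0, 0], [0.06, -0.0057, 0.0083, 0.0513, 10.1, 0, 0], [0.06, -0.0057, 0.0172, 0.0491, 10.1, 0, 0], [0.06, -0.0057, 0.0256, 0.0453, 10.1, 0, 0], [0.06, -0.0057, 0.0332, 0.0401, 10.1, 0, 0], [0.06, -0.0057, 0.0397, 0.0336, 10.1, 0, 0]]])

```text
time: 23.32
eef_pos: [0.5131, -0.1011, 0.3951]
eef_rot: [-0.085, -0.702, -0.085, 0.702]
force: [0.0, -0.2, -0.7]
grip_width: 0.0601
```

>>> drive_tool(targets=[[[0.06, -0.0057, 0.045, 0.0261, 10.1, 0, 0], [0.06, 0, 0, 0, 0, 0, 0], [0.06, 0, 0, 0, 0, 0, 0], [0.06, 0, 0, 0, 0, 0, 0], [0.06, 0, 0, 0, 0, 0, 0]]])

```text
time: 23.95
eef_pos: [0.4999, -0.1485, 0.4008]
eef_rot: [-0.026, -0.707, -0.026, 0.707]
force: [0.5, 0.3, 0.3]
grip_width: 0.0599
```

```bash
python3 - <<'E'
from h import *
import pickle
np.set_printoptions(precision=4,suppress=True)
st=env.read_state();im=save('wrist','w10',s=1.25);pickle.dump(st,open('w10.pkl','wb'))
print(st['eef_pos'],yaw(st),st['time'],st['joints'])
for m in env.masks_of('iron0','wrist'):
    r=cv2.minAreaRect(np.argwhere(m['mask'])[:,::-1].astype(np.float32))
    print(round(m['conf'],2),[np.round(x,1) for x in r],[ray('wrist',p[::-1],.01,st)[:2] for p in cv2.boxPoints(r)])
E
```

```text
[ 0.4999 -0.1485  0.4008] -85.79597192172307 23.95 [ 0.3739  0.0458 -0.1779  1.4478  0.0079  1.649  -1.3007]
0.69 [array([102. , 216.5]), array([41., 66.]), np.float64(90.0)] [array([0.3835, 0.3341]), array([0.3931, 0.2035]), array([0.3039, 0.2127]), array([0.2939, 0.3491])]
0.61 [array([239.2, 150.7]), array([19.1, 99. ]), np.float64(1.8)] [array([0.3987, 0.0194]), array([0.5866, 0.0112]), array([ 0.5881, -0.0233]), array([ 0.4002, -0.0185])]
0.59 [array([424.5, 174.3]), array([18.4, 97.3]), np.float64(10.9)] [array([ 0.3816, -0.3416]), array([ 0.5708, -0.345 ]), array([ 0.567 , -0.3796]), array([ 0.3769, -0.3797])]
0.57 [array([333.5, 168. ]), array([96., 19.]), np.float64(90.0)] [array([ 0.5657, -0.1587]), array([ 0.5683, -0.1936]), array([ 0.3815, -0.2123]), array([ 0.3787, -0.1739])]
0.45 [array([413.5, 263.5]), array([5., 9.]), np.float64(90.0)] [array([ 0.2908, -0.3624]), array([ 0.2922, -0.3814]), array([ 0.2804, -0.3835]), array([ 0.279 , -0.3643])]
0.41 [array([33. , 68.2]), array([29.1,  8. ]), np.float64(85.8)] [array([0.638 , 0.3617]), array([0.6399, 0.3478]), array([0.5925, 0.3534]), array([0.5905, 0.3678])]
```

View pics/w10.png

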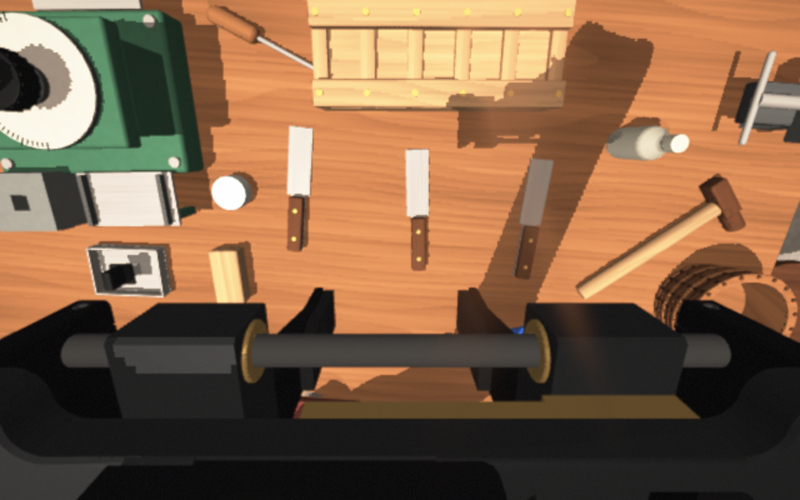

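The overview shows three irons at crop columns 300, 418 and 533, the rack at the top, the plug in the tray at (125,272) and the blue iron hidden behind the fingers. I'll take one crop to fix the rack pose.

```bash
python3 - <<'E'
from h import *
im=cv2.imread('pics/w10_raw.png')
cv2.imwrite('pics/c10.png',cv2.resize(im[0:95,240:470],None,fx=3.4,fy=3.4,interpolation=cv2.INTER_CUBIC))
E
```

```text
(no output)
```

View pics/c10.png

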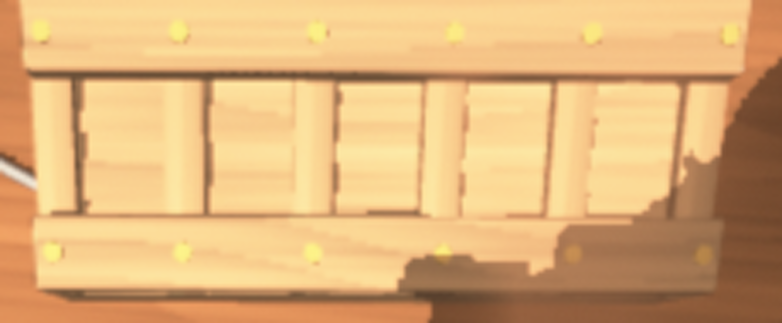

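The rack is clear in the crop. Six brass pins on each bar mark the posts (y = ±30, ±90, ±150), so I'll fit the rack pose to them and to the front edge.

```bash
python3 - <<'E'
from h import *
import pickle
np.set_printoptions(precision=4,suppress=True)
st=pickle.load(open('w10.pkl','rb'))
f=lambda x,y,z=.071:ray('wrist',(y/3.4-.35,240+x/3.4-.35),z,st)[:2]
F=np.array([f(*p,.072) for p in[(53,252),(182,252),(312,252),(443,252),(573,253),(703,255)]]);B=np.array([f(*p,.072) for p in[(40,31),(179,31),(318,31),(455,32),(593,33),(730,34)]])
ys=np.array([.15,.09,.03,-.03,-.09,-.15])
print(np.linalg.norm(np.diff(F,axis=0),axis=1),np.linalg.norm(np.diff(B,axis=0),axis=1),np.linalg.norm(F-B,axis=1))
M=np.r_[np.c_[ys*0-.044,ys],np.c_[ys*0+.045,ys]];P=np.r_[F,B]
mc,pc=M.mean(0),P.mean(0);H=(M-mc).T@(P-pc);a=np.arctan2(H[0,1]-H[1,0],H[0,0]+H[1,1])
Rm=np.array([[np.cos(a),-np.sin(a)],[np.sin(a),np.cos(a)]]);t=pc-Rm@mc
s=np.trace(Rm@H)/((M-mc)**2).sum()
print('rack',t,np.degrees(a),'scale',s,'res',np.abs(P-(M@Rm.T+t)).max(0))
for p in [(39,290),(715,291),(35,217),(724,222),(28,72),(741,77)]: print(p,(f(*p)-t)@Rm)
for y in (.12,.06,0,-.06,-.12): print('slot',y,'mouth',t+Rm@[-.06,y])
E
```

```text
[0.0594 0.0599 0.0603 0.0599 0.06  ] [0.0604 0.0604 0.0596 0.06   0.0596] [0.0888 0.0888 0.0888 0.0884 0.0885 0.0889]
rack [ 0.6831 -0.1902] 3.973230227566256 scale 0.9990322747765316 res [0.0006 0.0005]
(39, 290) [-0.0605  0.1572]
(715, 291) [-0.0596 -0.1579]
(35, 217) [-0.0293  0.1572]
(724, 222) [-0.0301 -0.158 ]
(28, 72) [0.0291 0.1567]
(741, 77) [ 0.0285 -0.1574]
slot 0.12 mouth [ 0.6149 -0.0746]
slot 0.06 mouth [ 0.6191 -0.1345]
slot 0 mouth [ 0.6233 -0.1943]
slot -0.06 mouth [ 0.6274 -0.2542]
slot -0.12 mouth [ 0.6316 -0.3141]
```

The rack fits to 0.6 mm: centre (0.683, −0.190), yaw 3.97°. Now the iron poses from their blades.

```bash
cat > iron.py <<'E'
from h import *
import pickle
def irons(st,im_rgb,masks,zb=.004):
    out=[];hsv=cv2.cvtColor(im_rgb,cv2.COLOR_RGB2HSV)
    for m in masks:
        k=m['mask'];g=(k&(hsv[...,1]<90)).astype(np.uint8);g=cv2.morphologyEx(g,cv2.MORPH_OPEN,np.ones((3,3)))
        n,lab,s,_=cv2.connectedComponentsWithStats(g)
        if n<2: continue
        px=np.argwhere(lab==1+s[1:,4].argmax())
        B=np.array([ray('wrist',p,zb,st)[:2] for p in px],np.float32)
        H=np.array([ray('wrist',p,.02,st)[:2] for p in np.argwhere(k&(hsv[...,1]>=110))])
        c,(w,h),_=r=cv2.minAreaRect(B);q=cv2.boxPoints(r)
        e=(q[1]-q[0]) if np.linalg.norm(q[1]-q[0])>np.linalg.norm(q[2]-q[1]) else q[2]-q[1]
        e/=np.linalg.norm(e);e=e*np.sign(e[0]);c=np.array(c)
        d=c-H.mean(0) if len(H) else e
        tip=(B@e).max();mid=c-(c@e)*e
        sh=c+e*(tip-c@e-.1)
        out.append((m['conf'],sh,np.degrees(np.arctan2(e[1],e[0])),sorted((w,h))))
        print(round(m['conf'],2),'shoulder',sh.round(4),'yaw',out[-1][2].round(2),'blade',np.round(sorted((w,h)),4),'line yaw handle->blade',np.degrees(np.arctan2(d[1],d[0])).round(2),'handle c',H.mean(0).round(4) if len(H) else None)
    return out
def look(tag):
    st=env.read_state();im=env.grab_frame('wrist');cv2.imwrite(f'pics/{tag}_raw.png',im[:,:,::-1]);pickle.dump(st,open(tag+'.pkl','wb'))
    print('t',st['time'],st['eef_pos'].round(4),round(yaw(st),2));return st,irons(st,im,env.masks_of('iron0','wrist'))
E
python3 - <<'E'
from iron import *
look('w11')
E
```

```text
t 24.05 [ 0.4998 -0.1489  0.4008] -85.85
0.93 shoulder [0.4856 0.0007] yaw -3.56 blade [0.0328 0.1005] line yaw handle->blade -2.0 handle c [0.4448 0.0008]
0.76 shoulder [ 0.4673 -0.363 ] yaw -0.8 blade [0.0342 0.1003] line yaw handle->blade -1.95 handle c [ 0.4277 -0.3607]Traceback (most recent call last):
  File "<stdin>", line 2, in <module>
  File "iron.py", line 23, in look
    print('t',st['time'],st['eef_pos'].round(4),round(yaw(st),2));return st,irons(st,im,env.masks_of('iron0','wrist'))
                                                                            ~~~~~^^^^^^^^^^^^^^^^^^^^^^^^^^^^^^^^^^^^^
  File "iron.py", line 11, in irons
    H=np.array([ray('wrist',p,.02,st)[:2] for p in np.argwhere(k&(hsv[...,1]>=110))])
                ~~~^^^^^^^^^^^^^^^^^^
  File "h.py", line 14, in ray
    K,M=cam(n,st);d=M[:3,:3]@np.linalg.inv(K)@np.array([rc[1],rc[0],1.]);o=M[:3,3]
        ~~~^^^^^^
  File "h.py", line 6, in cam
    c=env.calibration(n)
ValueError: time passes only in moves, steps and waits
```

```bash
sed -i 's/^def cam(/_C={}\ndef cam(/; s/c=env.calibration(n)$/c=_C.setdefault(n,None) or _C.__setitem__(n,env.calibration(n)) or _C[n]/' h.py
python3 - <<'E'
from iron import *
look('w12')
plan([(.456,.0015,.12,-92.8),(.456,.0015,.005,-92.8)],.05)
E
```

```text
t 24.15 [ 0.4997 -0.1493  0.4009] -85.88
0.89 shoulder [ 0.4671 -0.3629] yaw -1.05 blade [0.034  0.1006] line yaw handle->blade -2.0 handle c [ 0.4265 -0.3606]
0.85 shoulder [ 4.868e-01 -3.000e-04] yaw -2.47 blade [0.0346 0.1018] line yaw handle->blade -2.0 handle c [0.4465 0.0007]
0.84 shoulder [ 0.4677 -0.1865] yaw 6.1 blade [0.0337 0.1011] line yaw handle->blade 5.47 handle c [ 0.4268 -0.1899]
0.73 shoulder [0.3404 0.3132] yaw -87.88 blade [0.0886 0.1273] line yaw handle->blade 75.04 handle c [0.3252 0.2149]
at [ 0.4997 -0.1495  0.401 ] yaw -85.91 F [-0.3  1.  -0. ] w 0.0597 t 24.25 q1,7 [ 0.37 -1.3 ]
tilt [-0.  0.  0.]
[[0.05, 0.0468, -0.0256, 0.0055, 1.15, 0.0, 0.0], [0.05, 0.0468, -0.0255, 0.006, 1.15, 0.0, 0.0], [0.05, 0.0468, -0.0254, 0.0065, 1.15, 0.0, 0.0], [0.05, 0.0468, -0.0252, 0.007, 1.15, 0.0, 0.0], [0.05, 0.0468, -0.0251, 0.0075, 1.15, 0.0, 0.0], [0.05, 0.0468, -0.0249, 0.008, 1.15, 0.0, 0.0], [0.05, 0.0575, 0.0, 0.0, 0.0, 0.0, 0.0], [0.05, 0.0575, 0.0, 0.0, 0.0, 0.0, 0.0]]
```

>>> drive_tool(targets=[[[0.05, 0.0468, -0.0256, 0.0055, 1.1, 0, 0], [0.05, 0.0468, -0.0255, 0.006, 1.1, 0, 0], [0.05, 0.0468, -0.0254, 0.0065, 1.1, 0, 0], [0.05, 0.0468, -0.0252, 0.007, 1.1, 0, 0], [0.05, 0.0468, -0.0251, 0.0075, 1.1, 0, 0], [0.05, 0.0468, -0.0249, 0.008, 1.1, 0, 0], [0.05, 0, 0, 0, 0, 0, 0], [0.05, 0, 0, 0, 0, 0, 0]]])

```text
time: 25.25
eef_pos: [0.4564, 0.0007, 0.1212]
eef_rot: [-0.016, 0.707, -0.016, -0.707]
force: [0.3, -0.5, 0.6]
grip_width: 0.05
```

```bash
python3 - <<'E'
from iron import *
look('w13')
plan([(.456,.0013,.005,-92.3)],.05)
E
```

```text
t 25.25 [0.4564 0.0007 0.1212] -92.52
0.89 shoulder [ 0.4687 -0.1847] yaw 5.87 blade [0.0359 0.1712] line yaw handle->blade 2.73 handle c [ 0.4315 -0.1856]
0.56 shoulder [0.4865 0.0008] yaw -2.79 blade [0.0338 0.1011] line yaw handle->blade -2.49 handle c [0.4474 0.0023]
at [4.570e-01 4.000e-04 1.217e-01] yaw -92.59 F [-0.4 -0.7  0. ] w 0.0501 t 25.35 q1,7 [ 0.24 -1.73]
tilt [0.01 0.15 0.  ]
[[0.05, 0.0584, -0.0004, 0.0005, -0.14, 0.0, 0.0], [0.05, 0.0584, -0.0004, 0.0005, -0.14, 0.0, 0.0]]
```

>>> drive_tool(targets=[[[0.05, 0.045, -0.001, 0, 0, 0, 0], [0.05, 0.04, -0.001, 0, 0, 0, 0], [0.05, 0.02, 0, 0, 0, 0, 0], [0.05, 0.0105, 0, 0, 0, 0, 0], [0.05, 0, 0, 0, 0, 0, 0], [0.03, 0, 0, 0, 0, 0, 0], [0.0, 0, 0, 0, 0, 0, 0], [0.0, 0, 0, 0, 0, 0, 0]]], grip_force=50)

```text
time: 26.35
eef_pos: [0.4561, 0.0031, 0.0052]
eef_rot: [-0.016, 0.707, -0.016, -0.707]
force: [0.0, 0.1, -0.1]
grip_width: 0.0281
```

>>> drive_tool(targets=[[[0.0, 0, 0, 0, 0, 0, 0], [0.0, 0, 0, 0, 0, 0, 0], [0.0, -0.03, 0, 0, 0, 0, 0], [0.0, -0.03, 0, 0, 0, 0, 0], [0.0, 0, 0, 0, 0, 0, 0], [0.0, 0, 0, 0, 0, 0, 0]]])

```text
time: 27.1
eef_pos: [0.455, 0.0031, 0.0639]
eef_rot: [0.016, -0.707, 0.016, 0.707]
force: [0.4, -0.2, -1.3]
grip_width: 0.0217
```

```bash
python3 - <<'E'
from iron import *
st,_=look('w14')
t=np.array([.6831,-.1902]);a=np.radians(3.97);Rm=np.array([[np.cos(a),-np.sin(a)],[np.sin(a),np.cos(a)]])
p=t+Rm@[-.06-.030-.115,.12];print(p)
plan([(*p,.075,-86.03)],0.)
E
```

```text
t 27.1 [0.455  0.0031 0.0639] -92.53
0.69 shoulder [0.5039 0.    ] yaw -2.6 blade [0.0464 0.1376] line yaw handle->blade -2.36 handle c [0.428 0.003]
0.56 shoulder [ 0.4685 -0.1842] yaw 5.86 blade [0.0366 0.1698] line yaw handle->blade -3.09 handle c [ 0.4493 -0.1809]
[ 0.47028381 -0.08468095]
at [0.4547 0.0032 0.0635] yaw -92.52 F [ 0.5 -0.3 -1. ] w 0.0214 t 27.2 q1,7 [ 0.23 -1.76]
tilt [-0.01 -0.12 -0.  ]
[[0.0, -0.0058, 0.0435, -0.0097, -3.25, 0.0, 0.0], [0.0, -0.0058, 0.044, -0.0072, -3.25, 0.0, 0.0]]
```

>>> drive_tool(targets=[[[0.0, 0.002, 0.029, -0.0065, -2.2, 0, 0], [0.0, 0.004, 0.029, -0.0055, -2.2, 0, 0], [0.0, 0.004, 0.0293, -0.0045, -2.1, 0, 0], [0.0, 0, 0, 0, 0, 0, 0], [0.0, 0, 0, 0, 0, 0, 0], [0.0, 0, 0, 0, 0, 0, 0]]])

```text
time: 27.95
eef_pos: [0.4715, -0.0832, 0.0545]
eef_rot: [-0.025, -0.707, -0.025, 0.707]
force: [0.7, 1.0, -0.7]
grip_width: 0.0211
```

```bash
cat >> iron.py <<'E'
RT=np.array([.6831,-.1902]);_a=np.radians(3.97);RM=np.array([[np.cos(_a),-np.sin(_a)],[np.sin(_a),np.cos(_a)]])
def held(tag,slot,adv=.115,off=.031,z=.053):
    st=env.read_state();im=env.grab_frame('wrist');cv2.imwrite(f'pics/{tag}_raw.png',im[:,:,::-1]);pickle.dump(st,open(tag+'.pkl','wb'))
    zb=st['eef_pos'][2]-.001
    ms=[m for m in env.masks_of('iron0','wrist')]
    for c,sh,yw,dim in irons(st,im,ms,zb):
        print('  rack frame shoulder',((sh-RT)@RM).round(4),'yaw rel',round(yw-3.97,2))
    print('tcp rack frame',((st['eef_pos'][:2]-RT)@RM).round(4))
    p=RT+RM@[-.06-off-adv,slot]
    plan([(*p,z,-86.03)],0.)
E
python3 - <<'E'
from iron import *
held('w15',.12)
E
```

```text
0.98 shoulder [ 0.5014 -0.082 ] yaw 4.0 blade [0.0339 0.101 ] line yaw handle->blade 4.08 handle c [ 0.4475 -0.0859]
0.93 shoulder [ 0.464  -0.1626] yaw 5.87 blade [0.027  0.0847] line yaw handle->blade 27.64 handle c [ 0.4669 -0.1852]
0.42 shoulder [ 0.3816 -0.3215] yaw 21.69 blade [0.003  0.0091] line yaw handle->blade 21.69 handle c None
  rack frame shoulder [-0.1738  0.1206] yaw rel 0.03
  rack frame shoulder [-0.2167  0.0427] yaw rel 1.9
  rack frame shoulder [-0.3098 -0.1101] yaw rel 17.72
tcp rack frame [-0.2037  0.1214]
at [ 0.4717 -0.0834  0.0547] yaw -85.96 F [-0.4 -0.4 -0.9] w 0.0217 t 28.05 q1,7 [ 0.34 -1.47]
tilt [-0.01 -0.   -0.  ]
[[0.0, 0.0017, 0.0012, 0.0025, 0.07, 0.0, 0.0]]
```

Held level and aligned: yaw off by 0.03°, lateral by 0.6 mm. Insert.

>>> drive_tool(targets=[[[0.0, 0.0017, 0.0006, 0, 0, 0, 0], [0.0, 0, 0, -0.015, 0, 0, 0], [0.0, 0, 0, -0.025, 0, 0, 0], [0.0, 0, 0, -0.025, 0, 0, 0], [0.0, 0, 0, -0.025, 0, 0, 0], [0.0, 0, 0, -0.015, 0, 0, 0], [0.0, 0, 0, 0, 0, 0, 0], [0.0, 0, 0, 0, 0, 0, 0]]])

```text
time: 29.05
eef_pos: [0.5758, -0.0776, 0.0527]
eef_rot: [-0.024, -0.706, -0.024, 0.707]
force: [-0.7, -1.0, -0.6]
grip_width: 0.0212
```

```bash
python3 - <<'E'
from iron import *
st=env.read_state();print('tcp rack frame',((st['eef_pos'][:2]-RT)@RM).round(4),st['eef_pos'],st['force'],st['grip_width'],yaw(st))
E
```

```text
tcp rack frame [-0.0993  0.1197] [ 0.57579196 -0.07763551  0.05269609] [-0.68567255 -1.01125124 -0.55529227] 0.021211011488760485 -86.0335537875911
```

>>> drive_tool(targets=[[[0.0, 0, 0, -0.004, 0, 0, 0], [0.0, 0, 0, -0.003, 0, 0, 0], [0.0, 0, 0, -0.002, 0, 0, 0], [0.0, 0, 0, -0.001, 0, 0, 0], [0.0, 0, 0, -0.001, 0, 0, 0], [0.0, 0, 0, 0, 0, 0, 0]]])

```text
time: 29.8
eef_pos: [0.5848, -0.0771, 0.0524]
eef_rot: [-0.024, -0.705, -0.024, 0.709]
force: [-12.0, 0.8, 4.8]
grip_width: 0.0216
```

```bash
python3 - <<'E'
from iron import *
st=env.read_state();print('tcp rack frame',((st['eef_pos'][:2]-RT)@RM).round(4),st['eef_pos'],st['force'],st['grip_width'],yaw(st))
E
```

```text
tcp rack frame [-0.0902  0.1196] [ 0.58479769 -0.07709777  0.0523838 ] [-12.0308044    0.75068147   4.76547065] 0.021606575601345417 -86.05021745730454
```

Shoulder home: 12 N contact at the expected position. Lower slightly, release and rise.

>>> drive_tool(targets=[[[0.0, 0.002, 0, 0, 0, 0, 0], [0.0, 0, 0, 0, 0, 0, 0], [0.03, 0, 0, 0, 0, 0, 0], [0.045, 0, 0, 0, 0, 0, 0], [0.045, 0, 0, 0, 0, 0, 0], [0.045, -0.03, 0, 0, 0, 0, 0], [0.045, -0.05, 0, 0, 0, 0, 0], [0.045, 0, 0, 0, 0, 0, 0]]])

```text
time: 30.8
eef_pos: [0.5904, -0.0768, 0.1354]
eef_rot: [0.025, 0.709, 0.024, -0.704]
force: [0.4, -0.3, -0.1]
grip_width: 0.0447
```

>>> drive_tool(targets=[[[0.045, -0.04, 0.03, 0.05, 0, 0, 0], [0.045, -0.03, 0.03, 0.05, 0, 0, 0], [0.045, 0, 0.03, 0.05, 0, 0, 0], [0.045, 0, 0, 0, 0, 0, 0], [0.045, 0, 0, 0, 0, 0, 0], [0.045, 0, 0, 0, 0, 0, 0]]])

```text
time: 31.55
eef_pos: [0.4526, -0.1705, 0.1945]
eef_rot: [-0.025, -0.707, -0.025, 0.707]
force: [0.4, -0.4, -0.7]
grip_width: 0.0448
```

```bash
python3 - <<'E'
from iron import *
look('w16')
im=cv2.imread('pics/w16_raw.png');cv2.imwrite('pics/w16.png',cv2.resize(im[:250,120:520],None,fx=2,fy=2,interpolation=cv2.INTER_CUBIC))
E
```

```text
t 31.55 [ 0.4526 -0.1705  0.1945] -85.92
0.94 shoulder [ 0.5306 -0.0845] yaw 4.08 blade [0.0087 0.0103] line yaw handle->blade -12.82 handle c [ 0.5806 -0.0676]
0.93 shoulder [ 0.4681 -0.1853] yaw 5.54 blade [0.033  0.1019] line yaw handle->blade 6.08 handle c [ 0.4291 -0.1899]
0.8 shoulder [ 0.4676 -0.3626] yaw -0.59 blade [0.0356 0.1417] line yaw handle->blade -2.88 handle c [ 0.4283 -0.3595]
0.5 shoulder [0.3654 0.2249] yaw -13.22 blade [0.0188 0.0416] line yaw handle->blade 145.49 handle c [0.5313 0.1457]
```

View pics/w16.png

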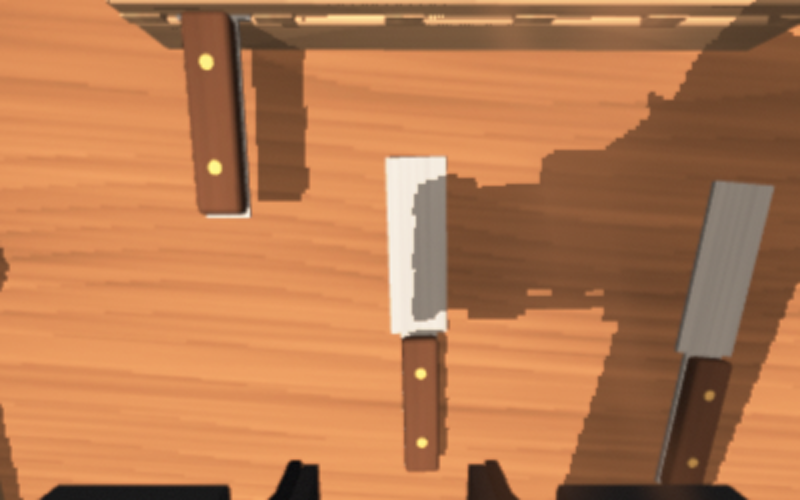

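Iron A sits in its slot with its handle against the rack face (crop (215,110)). B (shoulder about (0.468,−0.1855), yaw 5.8°) and C are still on the bench. Grasp B.

```bash
python3 - <<'E'
from h import *
plan([(.438,-.1885,.005,-84.2)],.045)
E
```

```text
at [ 0.4525 -0.1707  0.1945] yaw -85.92 F [ 0.  -1.1 -0.8] w 0.045 t 31.65 q1,7 [ 0.47 -1.23]
tilt [-0.03 -0.03 -0.  ]
[[0.045, 0.0474, 0.0042, 0.0039, -0.43, 0.0, 0.0], [0.045, 0.0474, 0.0042, 0.004, -0.43, 0.0, 0.0], [0.045, 0.0474, 0.0041, 0.004, -0.43, 0.0, 0.0], [0.045, 0.0474, 0.0041, 0.004, -0.43, 0.0, 0.0]]
```

>>> drive_tool(targets=[[[0.045, 0.05, 0.0083, 0.008, -0.85, 0, 0], [0.045, 0.05, 0.0083, 0.008, -0.85, 0, 0], [0.045, 0.04, 0, 0, 0, 0, 0], [0.045, 0.03, 0, 0, 0, 0, 0], [0.045, 0.0195, 0, 0, 0, 0, 0], [0.045, 0, 0, 0, 0, 0, 0], [0.03, 0, 0, 0, 0, 0, 0], [0.0, 0, 0, 0, 0, 0, 0]]])

```text
time: 32.65
eef_pos: [0.438, -0.1895, 0.0064]
eef_rot: [0.035, 0.707, 0.035, -0.706]
force: [0.3, -0.2, 0.8]
grip_width: 0.0327
```

>>> drive_tool(targets=[[[0.0, 0, 0, 0, 0, 0, 0], [0.0, 0, 0, 0, 0, 0, 0], [0.0, 0, 0, 0, 0, 0, 0], [0.0, -0.025, 0, 0, 0, 0, 0], [0.0, -0.024, 0, 0, 1.8, 0, 0], [0.0, 0, 0, 0, 0, 0, 0], [0.0, 0, 0, 0, 0, 0, 0]]])

```text
time: 33.52
eef_pos: [0.4365, -0.1891, 0.0536]
eef_rot: [-0.024, -0.706, -0.024, 0.707]
force: [-0.6, -0.5, -3.0]
grip_width: 0.0216
```

```bash
python3 - <<'E'
from iron import *
held('w17',0.)
E
```

```text
0.92 shoulder [ 0.4596 -0.09  ] yaw 3.88 blade [0.0223 0.0314] line yaw handle->blade -104.56 handle c [ 0.5511 -0.0561]
0.87 shoulder [ 0.4664 -0.1876] yaw 4.31 blade [0.0338 0.1012] line yaw handle->blade 4.39 handle c [ 0.4128 -0.1918]
0.58 shoulder [ 0.4552 -0.3209] yaw -0.58 blade [0.0284 0.1255] line yaw handle->blade 34.36 handle c [ 0.4433 -0.3549]
  rack frame shoulder [-0.216   0.1154] yaw rel -0.09
  rack frame shoulder [-0.216   0.0176] yaw rel 0.34
  rack frame shoulder [-0.2364 -0.1146] yaw rel -4.55
tcp rack frame [-0.2459  0.0181]
at [ 0.4363 -0.189   0.0533] yaw -86.1 F [-0.6  0.7 -2. ] w 0.0214 t 33.625 q1,7 [ 0.49 -1.22]
tilt [-0.04 -0.1  -0.  ]
[[0.0, 0.0003, 0.0182, -0.0401, -0.07, 0.0, 0.0]]
```

>>> drive_tool(targets=[[[0.0, 0, 0.0088, -0.02, 0, 0, 0], [0.0, 0, 0.0088, -0.02, 0, 0, 0], [0.0, 0, 0, 0, 0, 0, 0], [0.0, 0, 0, 0, 0, 0, 0], [0.0, 0, 0, 0, 0, 0, 0]]])

```text
time: 34.25
eef_pos: [0.4774, -0.2039, 0.054]
eef_rot: [-0.024, -0.706, -0.024, 0.707]
force: [-1.0, 0.4, -2.3]
grip_width: 0.0214
```

```bash
python3 - <<'E'
from iron import *
held('w18',0.)
E
```

```text
0.82 shoulder [ 0.5072 -0.2024] yaw 4.21 blade [0.0335 0.1005] line yaw handle->blade 4.06 handle c [ 0.4544 -0.2061]
0.57 shoulder [ 0.5    -0.0948] yaw 1.43 blade [0.0066 0.0705] line yaw handle->blade -94.92 handle c [ 0.5684 -0.0508]
0.55 shoulder [ 0.4646 -0.3241] yaw -0.64 blade [0.0282 0.095 ] line yaw handle->blade 20.48 handle c [ 0.4297 -0.3574]
  rack frame shoulder [-0.1763 -0.    ] yaw rel 0.24
  rack frame shoulder [-0.1761  0.1079] yaw rel -2.54
  rack frame shoulder [-0.2272 -0.1185] yaw rel -4.61
tcp rack frame [-0.2062  0.0006]
at [ 0.4777 -0.204   0.0543] yaw -86.13 F [ 0.2 -0.7 -2.6] w 0.0216 t 34.35 q1,7 [ 0.48 -1.23]
tilt [-0.   -0.02 -0.  ]
[[0.0, 0.0013, 0.0004, 0.0002, -0.1, 0.0, 0.0]]
```

Lateral error 0, yaw within 0.3°. Insert.

>>> drive_tool(targets=[[[0.0, 0.0013, 0, -0.015, -0.1, 0, 0], [0.0, 0, 0, -0.025, 0, 0, 0], [0.0, 0, 0, -0.025, 0, 0, 0], [0.0, 0, 0, -0.025, 0, 0, 0], [0.0, 0, 0, -0.015, 0, 0, 0], [0.0, 0, 0, 0, 0, 0, 0], [0.0, 0, 0, 0, 0, 0, 0]]])

```text
time: 35.22
eef_pos: [0.5823, -0.1971, 0.0528]
eef_rot: [-0.024, -0.706, -0.024, 0.707]
force: [-0.7, -0.8, -1.9]
grip_width: 0.0218
```

>>> drive_tool(targets=[[[0.0, 0, 0, -0.005, 0, 0, 0], [0.0, 0, 0, -0.003, 0, 0, 0], [0.0, 0, 0, -0.002, 0, 0, 0], [0.0, 0, 0, -0.001, 0, 0, 0], [0.0, 0, 0, -0.001, 0, 0, 0], [0.0, 0, 0, 0, 0, 0, 0]]])

```text
time: 35.98
eef_pos: [0.5931, -0.1963, 0.0526]
eef_rot: [-0.024, -0.705, -0.024, 0.708]
force: [-7.5, 1.3, 0.7]
grip_width: 0.0215
```

```bash
python3 - <<'E'
from iron import *
st=env.read_state();print('tcp rack frame',((st['eef_pos'][:2]-RT)@RM).round(4),st['eef_pos'],st['force'],st['grip_width'],yaw(st))
E
```

```text
tcp rack frame [-0.0902  0.0001] [ 0.59308251 -0.19630359  0.05259184] [-7.48007123  1.26557551  0.66718826] 0.02148398865332137 -86.05917558004639
```

>>> drive_tool(targets=[[[0.0, 0.002, 0, -0.001, 0, 0, 0], [0.0, 0, 0, 0, 0, 0, 0], [0.03, 0, 0, 0, 0, 0, 0], [0.045, 0, 0, 0, 0, 0, 0], [0.045, 0, 0, 0, 0, 0, 0], [0.045, -0.03, 0, 0, 0, 0, 0], [0.045, -0.05, 0, 0, 0, 0, 0], [0.045, 0, 0, 0, 0, 0, 0]]])

```text
time: 36.98
eef_pos: [0.5989, -0.1966, 0.1358]
eef_rot: [0.025, 0.709, 0.024, -0.704]
force: [0.8, -0.1, -0.2]
grip_width: 0.0449
```

>>> drive_tool(targets=[[[0.045, -0.03, 0.033, 0.037, 0, 0, 0], [0.045, -0.03, 0.033, 0.037, 0, 0, 0], [0.045, 0, 0.034, 0.037, 0, 0, 0], [0.045, 0, 0.034, 0.037, 0, 0, 0], [0.045, 0, 0, 0, 0, 0, 0], [0.045, 0, 0, 0, 0, 0, 0], [0.045, 0, 0, 0, 0, 0, 0]]])

```text
time: 37.85
eef_pos: [0.4587, -0.3386, 0.1908]
eef_rot: [0.025, 0.707, 0.026, -0.707]
force: [-0.2, 0.0, -0.5]
grip_width: 0.0448
```

```bash
python3 - <<'E'
from iron import *
look('w19')
plan([(.438,-.3618,.005,-91.5)],.045)
E
```

```text
t 37.85 [ 0.4587 -0.3386  0.1908] -85.89
0.97 shoulder [ 0.468  -0.3637] yaw -0.63 blade [0.034  0.1027] line yaw handle->blade -0.88 handle c [ 0.4274 -0.3629]
0.76 shoulder [ 0.5392 -0.1858] yaw -1.93 blade [0.0104 0.0689] line yaw handle->blade -23.19 handle c [ 0.5877 -0.1807]
0.62 shoulder [ 0.529 -0.054] yaw 1.59 blade [0.0117 0.1013] line yaw handle->blade -87.39 handle c [ 0.578  -0.0465]
at [ 0.4585 -0.3389  0.1909] yaw -85.91 F [-0.6  0.2 -0.2] w 0.0449 t 37.95 q1,7 [ 0.64 -0.96]
tilt [-0.02 -0.   -0.  ]
[[0.045, 0.0465, 0.0053, 0.0055, 1.4, 0.0, 0.0], [0.045, 0.0465, 0.0055, 0.0054, 1.4, 0.0, 0.0], [0.045, 0.0465, 0.0056, 0.0053, 1.4, 0.0, 0.0], [0.045, 0.0465, 0.0057, 0.0051, 1.4, 0.0, 0.0]]
```

>>> drive_tool(targets=[[[0.045, 0.05, 0.0115, 0.0105, 2.4, 0, 0], [0.045, 0.05, 0.0118, 0.0105, 2.4, 0, 0], [0.045, 0.036, 0, 0, 0, 0, 0], [0.045, 0.03, 0, 0, 0, 0, 0], [0.045, 0.0195, 0, 0, 0, 0, 0], [0.045, 0, 0, 0, 0, 0, 0], [0.03, 0, 0, 0, 0, 0, 0], [0.0, 0, 0, 0, 0, 0, 0]]])

```text
time: 38.95
eef_pos: [0.4386, -0.3646, 0.0068]
eef_rot: [-0.005, 0.708, -0.005, -0.707]
force: [0.0, 1.3, -0.3]
grip_width: 0.0326
```

>>> drive_tool(targets=[[[0.0, 0, 0, 0, 0, 0, 0], [0.0, 0, 0, 0, 0, 0, 0], [0.0, 0, 0, 0, 0, 0, 0], [0.0, -0.025, 0, 0, 0, 0, 0], [0.0, -0.024, 0, 0, -4.7, 0, 0], [0.0, 0, 0, 0, 0, 0, 0], [0.0, 0, 0, 0, 0, 0, 0]]])

```text
time: 39.83
eef_pos: [0.4372, -0.364, 0.0537]
eef_rot: [-0.023, -0.706, -0.024, 0.707]
force: [-1.2, 0.4, -2.1]
grip_width: 0.0215
```

```bash
python3 - <<'E'
from iron import *
held('w20',-.12)
E
```

```text
0.78 shoulder [ 0.4657 -0.3626] yaw 4.49 blade [0.0336 0.101 ] line yaw handle->blade 4.25 handle c [ 0.4127 -0.3664]
0.63 shoulder [ 0.5405 -0.1184] yaw -86.22 blade [0.0211 0.0214] line yaw handle->blade -102.51 handle c [ 0.5534 -0.1763]
  rack frame shoulder [-0.2288 -0.157 ] yaw rel 0.52
  rack frame shoulder [-0.1372  0.0815] yaw rel -90.19
tcp rack frame [-0.2573 -0.1563]
at [ 0.4371 -0.3637  0.0534] yaw -86.19 F [ 0.4 -0.3 -1.4] w 0.0215 t 39.925 q1,7 [ 0.68 -0.91]
tilt [-0.07 -0.09 -0.  ]
[[0.0, 0.0002, -0.0181, -0.0257, -0.08, 0.0, 0.0], [0.0, 0.0002, -0.0181, -0.0257, -0.08, 0.0, 0.0]]
```

>>> drive_tool(targets=[[[0.0, 0, -0.018, -0.02, 0, 0, 0], [0.0, 0, -0.019, -0.02, 0, 0, 0], [0.0, 0, 0, -0.013, 0, 0, 0], [0.0, 0, 0, 0, 0, 0, 0], [0.0, 0, 0, 0, 0, 0, 0], [0.0, 0, 0, 0, 0, 0, 0]]])

```text
time: 40.67
eef_pos: [0.4872, -0.3246, 0.0545]
eef_rot: [-0.023, -0.707, -0.023, 0.707]
force: [0.9, 0.5, -1.4]
grip_width: 0.0213
```

```bash
python3 - <<'E'
from iron import *
held('w21',-.12)
E
```

```text
0.89 shoulder [ 0.5099 -0.2139] yaw 0.92 blade [0.0075 0.0716] line yaw handle->blade -94.54 handle c [ 0.5775 -0.17  ]
0.61 shoulder [ 0.5163 -0.3231] yaw 4.46 blade [0.0339 0.1016] line yaw handle->blade 4.4 handle c [ 0.4624 -0.3272]
  rack frame shoulder [-0.1744 -0.0117] yaw rel -3.05
  rack frame shoulder [-0.1756 -0.121 ] yaw rel 0.49
tcp rack frame [-0.2047 -0.1205]
at [ 0.4876 -0.3243  0.0546] yaw -86.18 F [ 0.3  0.1 -1.1] w 0.0215 t 40.775 q1,7 [ 0.6  -1.03]
tilt [ 0.01 -0.01  0.  ]
[[0.0, 0.0016, -0.0002, 0.0017, -0.15, 0.0, 0.0]]
```

>>> drive_tool(targets=[[[0.0, 0.0015, -0.0005, -0.015, 0.4, 0, 0], [0.0, 0, 0, -0.025, 0, 0, 0], [0.0, 0, 0, -0.025, 0, 0, 0], [0.0, 0, 0, -0.025, 0, 0, 0], [0.0, 0, 0, -0.015, 0, 0, 0], [0.0, 0, 0, 0, 0, 0, 0], [0.0, 0, 0, 0, 0, 0, 0]]])

```text
time: 41.65
eef_pos: [0.592, -0.3171, 0.0529]
eef_rot: [-0.021, -0.706, -0.021, 0.707]
force: [-0.1, -0.6, -1.8]
grip_width: 0.0216
```

>>> drive_tool(targets=[[[0.0, 0, 0, -0.005, 0, 0, 0], [0.0, 0, 0, -0.003, 0, 0, 0], [0.0, 0, 0, -0.002, 0, 0, 0], [0.0, 0, 0, -0.001, 0, 0, 0], [0.0, 0, 0, -0.001, 0, 0, 0], [0.0, 0, 0, 0, 0, 0, 0]]])

```text
time: 42.4
eef_pos: [0.6032, -0.3163, 0.0527]
eef_rot: [-0.021, -0.706, -0.021, 0.708]
force: [-7.2, 0.2, 1.1]
grip_width: 0.0212
```

```bash
python3 - <<'E'
from iron import *
st=env.read_state();print('tcp rack frame',((st['eef_pos'][:2]-RT)@RM).round(4),st['eef_pos'],st['force'],st['grip_width'],yaw(st))
E
```

```text
tcp rack frame [-0.0884 -0.1203] [ 0.60322585 -0.31630724  0.05272054] [-7.20381997  0.23808444  1.07771604] 0.02120092746421783 -86.56931240466413
```

>>> drive_tool(targets=[[[0.0, 0.002, 0, -0.001, 0, 0, 0], [0.0, 0, 0, 0, 0, 0, 0], [0.03, 0, 0, 0, 0, 0, 0], [0.045, 0, 0, 0, 0, 0, 0], [0.045, 0, 0, 0, 0, 0, 0], [0.045, -0.03, 0, 0, 0, 0, 0], [0.045, -0.05, 0, 0, 0, 0, 0], [0.045, 0, 0, 0, 0, 0, 0]]])

```text
time: 43.4
eef_pos: [0.6087, -0.317, 0.1362]
eef_rot: [0.023, 0.709, 0.02, -0.704]
force: [0.4, -0.2, -0.9]
grip_width: 0.0453
```

>>> drive_tool(targets=[[[0.045, -0.04, -0.03, 0.01, 0, 0, 0], [0.045, -0.04, -0.03, 0.01, 0, 0, 0], [0.045, -0.04, -0.03, 0.01, 0, 0, 0], [0.045, -0.03, -0.035, 0.01, 0, 0, 0], [0.045, 0, 0, 0, 0, 0, 0], [0.045, 0, 0, 0, 0, 0, 0], [0.045, 0, 0, 0, 0, 0, 0], [0.045, 0, 0, 0, 0, 0, 0]]])

```text
time: 44.4
eef_pos: [0.5581, -0.1944, 0.2799]
eef_rot: [-0.021, -0.706, -0.021, 0.707]
force: [1.1, 0.4, -0.6]
grip_width: 0.0447
```

```bash
python3 - <<'E'
from iron import *
st=env.read_state();im=save('wrist','w22')
print(st['eef_pos'])
cv2.imwrite('pics/w22.png',cv2.resize(im[:240,60:560],None,fx=1.6,fy=1.6,interpolation=cv2.INTER_CUBIC))
for y in(.12,0,-.12): print([[tuple(np.round(proj('wrist',(*(RT+RM@[x,y+d]),z),st),1)) for d in(.011,-.011)] for x,z in((-.06,.068),(-.148,.068))])
E
```

```text
[ 0.5580863  -0.19436509  0.27991523]
[[(np.float64(123.9), np.float64(213.9)), (np.float64(123.8), np.float64(231.5))], [(np.float64(191.9), np.float64(221.2)), (np.float64(191.8), np.float64(237.7))]]
[[(np.float64(123.0), np.float64(310.0)), (np.float64(122.8), np.float64(327.6))], [(np.float64(191.1), np.float64(311.0)), (np.float64(191.0), np.float64(327.5))]]
[[(np.float64(122.0), np.float64(406.2)), (np.float64(121.9), np.float64(423.9))], [(np.float64(190.3), np.float64(401.0)), (np.float64(190.1), np.float64(417.5))]]
```

View pics/w22.png

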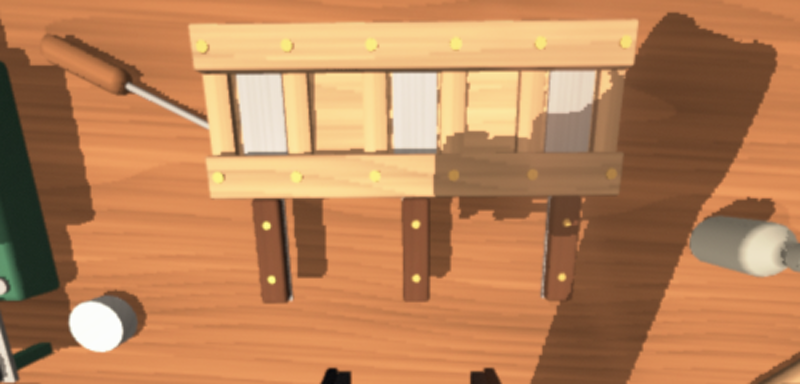

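All three blades show inside the rack (slots +120, 0 and −120) with their handles against the face, and the bystanders are undisturbed. I'll check the butt ends numerically against the home position.

```bash
python3 - <<'E'
from iron import *
st=env.read_state();im=cv2.imread('pics/w22_raw.png').astype(float)
for y in(.12,0,-.12):
    for z in(.065,):
        r,c=proj('wrist',(*(RT+RM@[-.148,y]),z),st)
        prof=im[int(r)-15:int(r)+8,int(c)-3:int(c)+4].mean((1,2));g=np.clip(np.diff(prof),0,None);e=(g*np.arange(len(g))).sum()/g.sum()+int(r)-15+.5
        x=(ray('wrist',(e,c),z,st)[:2]-RT)@RM
        g=np.diff(prof);k=g.argmax();print(y,'pred',round(r,1),'edge',round(e,2),int(r)-15+k+.5,'rackx of butt',x.round(4),prof.round(0))
for n in('top',):
    env.grab_frame(n)
    for l in('iron0','plug'): print(l,[(round(b['conf'],2),np.round(b['point'])) for b in env.boxes_of(l,n)])
E
```

```text
0.12 pred 191.3 edge 190.26 189.5 rackx of butt [-0.1465  0.1199] [157. 119. 102. 101. 100. 101. 101. 101. 101. 101. 101. 100.  98. 114.
 145. 145. 139. 140. 143. 143. 143. 147. 150.]
0 pred 190.5 edge 188.66 188.5 rackx of butt [-0.1454 -0.    ] [156. 122. 101.  99.  99.  99.  99.  99.  99.  99.  99.  99.  98. 112.
 138. 139. 139. 140. 146. 145. 141. 134. 131.]
-0.12 pred 189.7 edge 188.77 187.5 rackx of butt [-0.1467 -0.1199] [136. 119. 103. 100. 100. 100. 100. 100. 100. 100. 100. 100.  98.  96.
 108. 119. 114. 105. 104. 105. 109. 109. 102.]
iron0 [(0.68, array([175., 263.])), (0.66, array([264., 418.])), (0.62, array([181., 345.]))]
plug [(0.38, array([244., 266.]))]
```

```bash
python3 -c "
from plant import env
print(env.hand_in(),env.read_state()['time'])"
```

```text
the job is handed in; nothing more can be done
the job is handed in; nothing more can be done
```

The job is done and handed in at about 45 s of robot time; no verdict is reported.

- **Plug:** I pulled it before turning any knob and stood it in the steel tray. The last top view still found it there, at a low confidence of 0.38.
- **Dial:** I wound the coarse knob down to about 1.8–2 divisions short of the set pointer, then closed the gap with the fine knob in two turns. The last measurement put the needle at 74.2–74.3° and the pointer at 74.0–74.2°, so they agree to within about 0.005 rad. I did not look at the dial again after the irons, but nothing touched it.
- **Irons:** Three were on the bench. They went into the rack slots at +120, 0 and −120 mm, each pushed until 7–12 N of contact. In the last wrist picture all three blades are in the rack and the handle ends measure 1.3–2.6 mm deeper than the nominal home position. That is more than the rack face allows, so I take it as measuring error and the shoulders as home.
- **Other things:** The blue look-alike and the bystanders were left alone, and the robot stood clear of everything at hand-in.

I saw no grip slackening and no iron knocked aside. In the last top view the network missed two of the three racked irons, but the wrist picture shows all three.

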